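# Load a bag handle into the V-bed of the lever press

## Robot

A 6-joint arm with a two-finger parallel gripper is mounted at the origin on the work surface. World frame = base frame: x ahead of the robot, y to its left, z up, the work surface at z = 0. Lengths are in m, angles in degrees, forces in N, time in s.
With the tool pointing down it reaches from about 0.4 to 0.825 m from the base axis. Payload 7 kg.
Tool frame: the origin (TCP) lies at the very end of the fingers, on their centre line; the grasp point (between the pads) lies 19 mm behind it (ctrl.tcp_to_grasp is the distance from the TCP to the grasp point, in m); z points along the fingers, x is the direction in which the jaws open and shut, and the axes are right-handed (so a half turn about z gives the same grasp; the last joint's range is limited). The gripper opens to 88 mm and grips with 3 to 60 N. Pads are 19 mm wide; open, the fingers measure 130 mm over their backs; the gripper's body (78 mm by 193 mm) begins 47 mm behind the grasp point.
Start: joints at [90.132, 20.546, 0.682, 0, -70.136, -16.507], TCP at [0.19, 0.648, 0.227] pointing down, gripper open.
Joint ranges: [-176.03, 176.03], [-82.01, 121.73], [-58.28, 71.71], [-173.87, 95.51], [-174.79, -0.11], [-173.66, 173.66]. Speed limits (degrees/s): [136.94, 136.94, 172.46, 180, 180, 180].

## Interface

Orientations are given as [roll, pitch, yaw] about the fixed x, y, z axes, in that order (R = Rz(yaw) Ry(pitch) Rx(roll)).
In Python, from plant import sensors, vision, ticket, ctrl gives the robot as it stands. The module is installed in compiled form; this text tells all that it offers.
- The arm moves only by the tool drive_tool, never from a script. Its argument "moves" is a list of rows, each a list of 6 numbers: the shift along the tool's x, y, z in units of 0.15 m (1.0 is 0.15 m), then the turn, a rotation vector about the tool's x, y, z in units of 60 degrees (1.0 is 60 degrees). In form: [[dx, dy, dz, rx, ry, rz], ...]. A call has 1 to 8 rows; each row is the pose to reach, as a shift and turn from the pose measured when the call began, along the tool's axes at that moment; what a row does not reach only later rows make up. A row lasts 1/10 s, in which the tool goes at most 50 mm and 8.59 degrees, less where a joint would pass 70% of its speed; a pose out of reach is approached as far as the arm can. A call with a number of a shift or a turn outside -1 to 1 is refused whole. A call with a gripper value outside its range is refused whole. "fingers" is the opening, from -1 (shut) to 1 (fully open), set as the call begins (left out, the last holds). The fingers move at their own pace and stop on an object; the grip force is fixed at half the most. Time passes only in rows, so rows that repeat a pose let the fingers close. It gives the time, the measured TCP pose, the force and the opening at its end, in the units of the state.
- sensors.get_obs(): the state, without advancing time (a new reading comes with each control period).
- vision.snapshot(name): name is "side" or "top"; returns a dict with "pixels" (384x512x3 uint8, red, green, blue), "fx", "fy", "cx", "cy" (pixels), "R" (3x3) and "t" (3): a world point X has camera coordinates R X + t. Camera axes: x right, y down, z forward; pixel columns grow to the right and rows downward; lengths in m; the calibration is good to about 2 mm. A picture is of the moment at which its call begins. There is no depth.
- ticket.close_job(): hands the job in, once; it reports no verdict.
The state is a dict: "clock": time; "joint_pos": joint angles; "qvel": joint speeds; "tau": joint torques, N m; "tool_pos": TCP position; "orientation": TCP orientation; "force": force on the tool from outside, world axes, zero at the start; "moment": the same for the moment, N m; "opening": finger opening in m.
Only numpy, scipy, OpenCV 4.12 (cv2) and the standard library are available. Lean on these libraries where they do the work, as an engineer would, in place of code of your own. Each camera call takes 0.05 s, during which the arm holds its last target.

## Task

Take the long turned wooden handle (not the short toggles) and lay it in the V-groove of the lever press, in front of the press head. Then push it along the groove, under the sprung hold-down pad, until its end bears snugly against the stop disc: go gently, the stop is only finger-tight and must keep its setting. Leave the handle lying in the groove against the stop, and the other things where they are.

Things in the scene. Friction and masses are not known exactly. Their poses are not given: they have to be found in the camera images.
- press: Blue-grey lever press on a pale wooden board (420 x 200 x 20 mm), fixed. Origin on the table surface (z = 0) below the ram; +x runs along the V-groove from its open mouth into the press, z up. Cast base under the V-bed: 100 mm wide, top 45 mm above the table. Column from x = 110 mm. The head's top is at 245 mm, ram and fork to 340 mm; the raised lever leans back to x = 255 mm, height 476 mm.
- groove_mouth (a point): Open end of the steel V-bed: middle of the groove at the level of its top edges, 75.5 mm above the table; axes as the press's. The groove runs 262 mm along +x; 90 degrees, 13.5 mm deep, 27 mm wide at the edges. The V-bed is 33 mm wide over all and narrower further down, free on both sides down to the base.
- head_front (a point): Middle of the lower front edge of the press head, 145.5 mm above the table, 125 mm along +x from the groove's mouth; axes as the press's. The head (54 to 62 mm wide) overhangs the groove from here on to the column. With the handle home, its rear end is 4 to 16 mm behind this front edge, so that an upright gripper cannot push it all the way; lean the tool back, out of the press.
- pad_rest (a point): Lowest point of the white round-nosed pad that hangs on springs below the ram, where it rests at first: 102.5 mm above the table, 50 mm along +x from head_front. 38 mm across, underside a dome of 20 mm radius. The handle, 105.5 mm at its top, lifts it 3 mm: a straight push of 3 to 6 N, then 2 to 5 N to slide on under it; up to twice that if the handle is also pressed down.
- stop: Steel stop disc, 25 mm in diameter, on a rod that runs through the column. Origin at the centre of the face that looks to the groove's mouth, 87.5 mm above the table; axes as the press's, so the handle comes against it from -x. Its setting varies (x 64 to 76 mm in the press's frame). Its thumbscrew is only finger-tight: it slips when pushed with more than about 12 N.
- handle_mid (a point): Centre of the long turned wooden handle: cylinder 36 mm in diameter, 110 mm long, about 90 to 150 g, flat ends, its x along its length (either way round will do). At first on the table, roughly along the y axis, side by side with the toggles, in any order. In the groove its axis is 87.5 mm above the table, 12 mm above the groove's edges; pushing it there takes 0.5 to 2 N before the foot.
- toggle_a_mid (a point): Centre of a short wooden toggle, 30 mm in diameter, 65 mm long, lying on the table. Leave alone.
- toggle_b_mid (a point): Centre of another short wooden toggle, 30 mm in diameter, 65 mm long, lying on the table. Leave alone.
- tin: Closed round aluminium tin, 59 mm in diameter, 40 mm high, standing on the press's board beside the V-bed, on the press's -y side. Origin under its centre. Leave alone.
- pliers: Eyelet pliers with orange handles, 190 mm long, 20 mm high, lying on the table between robot and press. Origin at the middle. Leave alone.
- tape: Round white tape measure, 70 mm in diameter, 26 mm high, lying on the table. Origin under its centre. Leave alone.
- cone: Grey cone of thread, 60 mm in diameter, 115 mm high, standing on the table. Origin under its centre. Leave alone.
Not all that is in view belongs to the job. What is shaped like the part that bears handle_mid but pink is not meant.

How it is judged (in metres and radians):
On the way, in this order (a step that is already met when the one before it is completed fails the run):
1. the handle lies in the V-groove in front of the press head (x of handle_mid in the frame of press between -0.17 and -0.085 m and y of handle_mid in the frame of press between -0.004 and 0.004 m and height (world z) of handle_mid between 0.084 and 0.0915 m and angle between the x axis of handle_mid and the x axis of press, either way round below 0.06 rad), for 0.2 s.
2. the handle's end has come to bear on the stop disc (at least 0.5 N) (contact force between handle and stop above 0.5 N), for 0.05 s.
At the end, for the whole second after the job is handed in: The long handle lies in the V-groove (its axis within 3 mm and 0.05 rad of the groove's), its end within 2 mm of the stop disc, the stop not moved by 2 mm, the handle at rest and released (x of handle_mid in the frame of stop above -0.057 m and y of handle_mid in the frame of stop between -0.003 and 0.003 m and z of handle_mid in the frame of stop between -0.003 and 0.003 m and angle between the x axis of handle_mid and the x axis of press, either way round below 0.05 rad and distance of stop from where it was at the start of the episode below 0.002 m and linear speed of handle below 0.01 m/s and contact force between the fingers and handle below 0.1 N); the robot touches nothing.
It fails at once if the stop is pushed 2 mm or more out of its setting (distance of stop from where it was at the start of the episode above 0.002 m).
It fails at once if a bystander (toggle, tin, pliers, tape measure, cone) is moved more than 25 mm or the cone or tin tipped over (distance of any of toggle_a_mid, toggle_b_mid, tin, pliers, tape, cone from where it was at the start of the episode above 0.025 m or angle between any of cone, tin's own z axis and vertical above 0.5 rad).
It also fails if it takes over 56 s, if anything falls off the work surface, if the arm or the gripper's body presses on something with over 40 N, if the wrist force passes 120 N, or if a joint passes its speed limit or range.

## Working session

There is one attempt and no reset: what is moved stays moved. The work goes in short steps, Python scripts to look and compute and a tool call to move; the robot and the scene stay as the last step left them, time stands still between calls to the robot, and variables do not carry over. Pictures are saved under pics/ and viewed, and the job is handed in when it is done.

Besides the shell and the picture viewer there is one more tool, called after "Emit:" as name(argument=value, ...), one argument or row to a line, values as JSON. drive_tool: Moves the arm, as the interface text tells. Shifts and turns lie within -1 to 1; 1 stands for 0.15 m of shift or 60 degrees of turn. Its arguments: {"type":"object","properties":{"moves":{"type":"array"},"fingers":{"type":"number"}},"required":["moves"]}

```bash
mkdir -p pics; ls
python3 - <<'E'
from plant import sensors, vision, ticket, ctrl
import cv2,pickle
print(sensors.get_obs(), ctrl.tcp_to_grasp)
for n in ("side","top"):
    s=vision.snapshot(n); pickle.dump(s,open(f"pics/{n}0.pkl","wb"))
    cv2.imwrite(f"pics/{n}0.png",s["pixels"][:,:,::-1])
    print(n,{k:v for k,v in s.items() if k!="pixels"})
E
```

```text
pics
{'clock': 0.0, 'joint_pos': array([ 9.01314995e+01,  2.05892349e+01,  6.31786893e-01, -2.26933147e-02,
       -7.01369091e+01, -1.65079950e+01]), 'qvel': array([-0.01724814,  0.05604577, -0.00426089, -0.02380452,  0.02045866,
        0.04814928]), 'tau': array([ 8.34954608e-05, -5.82722247e+01,  2.93058103e+01,  6.99725792e+00,
        6.95596682e-03, -1.44915562e-04]), 'tool_pos': array([0.19017448, 0.64711094, 0.22562435]), 'orientation': array([-1.79993639e+02, -9.65301378e-02, -1.06384229e+02]), 'force': array([-0.23914005,  0.72379362, -0.20718001]), 'moment': array([-0.04611451, -0.00082153,  0.02921664]), 'opening': 0.08732991332692021} 0.0188
side {'fx': 427.70396756778405, 'fy': 427.70396756778405, 'cx': 251.58872088354116, 'cy': 187.6813572901443, 'R': array([[ 0.99969144, -0.01663814,  0.01844429],
       [ 0.00457429, -0.60651933, -0.79505558],
       [ 0.02441506,  0.79489463, -0.60625607]]), 't': array([-0.52299159,  0.06605391,  1.16198468])}
top {'fx': 356.28528483900936, 'fy': 356.28528483900936, 'cx': 255.63747036952307, 'cy': 198.71629261486126, 'R': array([[ 0.02471831, -0.99937205, -0.02538731],
       [-0.99099179, -0.02115166, -0.13224176],
       [ 0.13162173,  0.0284274 , -0.99089233]]), 't': array([-0.02607707,  0.54588174,  1.05166667])}
```

View pics/side0.png

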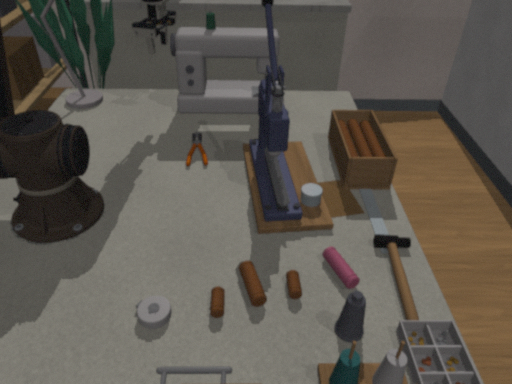

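View pics/top0.png

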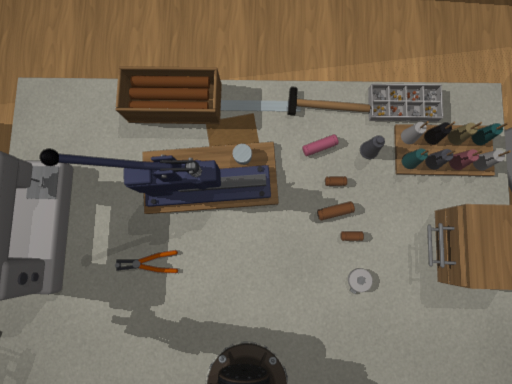

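Candidates for the long handle:
- top (336,211), side (252,283): the brown middle one, and the longest on the table
- top (336,181) and (352,236): toggles, which are short
- top (320,145): pink decoy
- top (170,97): rods in the crate

I choose the one at (336,211), and will check it in a crop and measure it.

```bash
cat > h.py <<'E'
import numpy as np, cv2, pickle
def ray(s,u,v):
    d=s["R"].T@np.array([(u-s["cx"])/s["fx"],(v-s["cy"])/s["fy"],1.]); o=-s["R"].T@s["t"]; return o,d
def onz(s,u,v,z):
    o,d=ray(s,u,v); return o+d*(z-o[2])/d[2]
def proj(s,X):
    c=s["R"]@np.asarray(X,float)+s["t"]; return np.array([s["fx"]*c[0]/c[2]+s["cx"],s["fy"]*c[1]/c[2]+s["cy"]])
def tri(a,pa,b,pb):
    o1,d1=ray(a,*pa);o2,d2=ray(b,*pb)
    t=np.linalg.lstsq(np.c_[d1,-d2],o2-o1,rcond=None)[0]
    p,q=o1+t[0]*d1,o2+t[1]*d2
    return (p+q)/2,np.linalg.norm(p-q)
def load(n): return pickle.load(open(f"pics/{n}.pkl","rb"))
E
python3 - <<'E'
from h import *
S=load("side0");T=load("top0")
for n,s in(("top",T),("side",S)):
    hsv=cv2.cvtColor(s["pixels"],cv2.COLOR_RGB2HSV)
    m=cv2.inRange(hsv,(3,110,40),(16,255,255))
    k,l,st,c=cv2.connectedComponentsWithStats(m)
    for i in range(1,k):
        if st[i,4]>60:
            pts=np.argwhere(l==i)[:,::-1].astype(np.float32)
            r=cv2.minAreaRect(pts); b=cv2.boxPoints(r)
            print(n,st[i],c[i].round(1),np.round(r[1],1),round(r[2],1),onz(s,*c[i],0.018).round(4))
im=T["pixels"][:,:,::-1]
cv2.imwrite("pics/c1.png",cv2.resize(im[120:300,120:400],None,fx=2.8,fy=2.8,interpolation=cv2.INTER_CUBIC))
im=S["pixels"][:,:,::-1]
cv2.imwrite("pics/c2.png",cv2.resize(im[130:330,190:390],None,fx=3,fy=3,interpolation=cv2.INTER_CUBIC))
E
```

```text
top [    0     0   512   214 45949] [244.6  55.7] [213. 511.] 90.0 [1.0212 0.035  0.018 ]
top [296  99  74  13 468] [333.4 105.2] [73.5  6.6] 4.8 [ 0.8557 -0.2542  0.018 ]
top [ 395  125   99   51 1752] [439.2 155. ] [99.3 48.3] 1.6 [ 0.6982 -0.581   0.018 ]
top [326 177  21   8 162] [336.  180.6] [ 7. 20.] 90.0 [ 0.6108 -0.2612  0.018 ]
top [ 436  190   76  100 5576] [477.9 245.8] [99. 75.] 90.0 [ 0.4203 -0.6838  0.018 ]
top [318 202  36  18 367] [335.6 210.5] [10.2 36.1] 76.0 [ 0.5176 -0.2595  0.018 ]
top [341 232  22   8 171] [351.7 235.5] [ 7. 21.] 90.0 [ 0.4421 -0.3078  0.018 ]
top [138 250  40  23 371] [157.8 262.1] [22. 39.] 90.0 [0.3472 0.281  0.018 ]
side [  5  38  21  21 120] [14. 46.] [20. 20.] 90.0 [-0.635   1.2387  0.018 ]
side [43 88 17 17 88] [51.2 94.8] [ 9.9 17.7] 45.0 [-0.2592  0.6899  0.018 ]
side [  253   111   259   273 18398] [435.2 220.9] [317.9 195.6] 34.1 [ 1.009  -0.0521  0.018 ]
side [186 143  22  23 201] [196.4 154. ] [21.4 21.2] 86.8 [0.3504 0.2658 0.018 ]
side [285 142  31  57 766] [298.5 165.4] [55.7 20.9] 71.6 [0.6722 0.2049 0.018 ]
side [245 151  14  46 193] [250.8 173.1] [46.3  6. ] 79.2 [0.5231 0.1618 0.018 ]
side [387 242  30  77 596] [401.8 281.5] [80.5  9.9] 74.2 [ 0.8581 -0.258   0.018 ]
side [239 261  27  45 629] [252.2 283.4] [45.2 14.9] 71.0 [ 0.5199 -0.2629  0.018 ]
side [287 271  14  27 296] [293.5 284.3] [26.9 11.7] 81.9 [ 0.6119 -0.2658  0.018 ]
side [211 287  13  30 333] [217.  301.9] [29. 12.] 90.0 [ 0.4437 -0.3133  0.018 ]
side [319 364  15  20 168] [324.7 372. ] [14. 19.] 0.0 [ 0.6504 -0.4722  0.018 ]
side [359 364  20  20 228] [367. 373.] [16.3 21.9] 9.5 [ 0.7287 -0.4747  0.018 ]
```

View pics/c1.png

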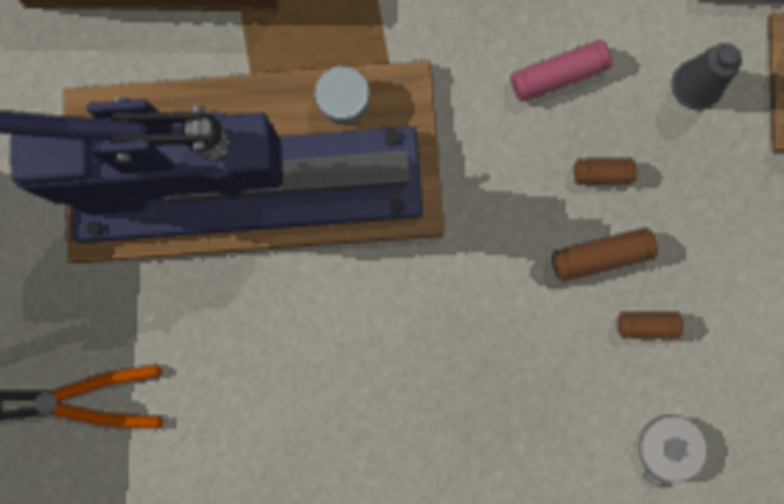

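View pics/c2.png

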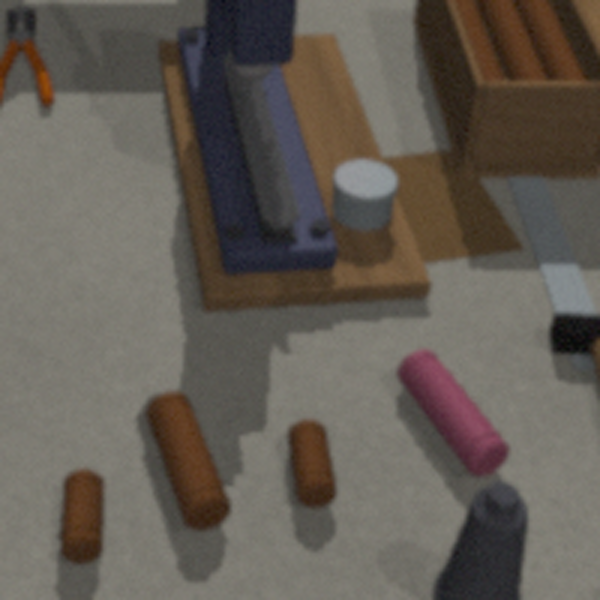

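The crop confirms the choice: the brown cylinder at top (336,211) is about 36 px long, while the toggles are about 20 px. Next I'll measure the press.

Run:
```python
from h import *
S=load("side0");T=load("top0")
im=T["pixels"][:,:,::-1]
cv2.imwrite("pics/c3.png",cv2.resize(im[140:215,190:290],None,fx=8,fy=8,interpolation=cv2.INTER_CUBIC))
im=S["pixels"][:,:,::-1]
cv2.imwrite("pics/c4.png",cv2.resize(im[140:235,240:340],None,fx=6,fy=6,interpolation=cv2.INTER_CUBIC))
for n,s in(("top",T),("side",S)):
    hsv=cv2.cvtColor(s["pixels"],cv2.COLOR_RGB2HSV)
    m=cv2.inRange(hsv,(3,110,40),(16,255,255))
    k,l=cv2.connectedComponents(m)
    p=(336,210) if n=="top" else (252,283)
    pts=np.argwhere(l==l[p[1],p[0]])[:,::-1]
    X=np.array([onz(s,*q,0.018)[:2] for q in pts]); c=X.mean(0)
    w,v=np.linalg.eigh(np.cov((X-c).T)); a=v[:,1]; t=(X-c)@a
    print(n,c,"yaw",np.degrees(np.arctan2(a[1],a[0])),np.ptp(t),np.ptp((X-c)@v[:,0]),"endmid",c+a*(t.max()+t.min())/2)
```

```text
top [ 0.51759227 -0.25950814] yaw 105.67075858684726 0.11160934775767314 0.03163329666377489 endmid [ 0.51770501 -0.25991003]
side [ 0.51968153 -0.26194541] yaw 104.29939327555645 0.1274297363006538 0.03420979853370371 endmid [ 0.51890206 -0.25888727]
```

View pics/c3.png

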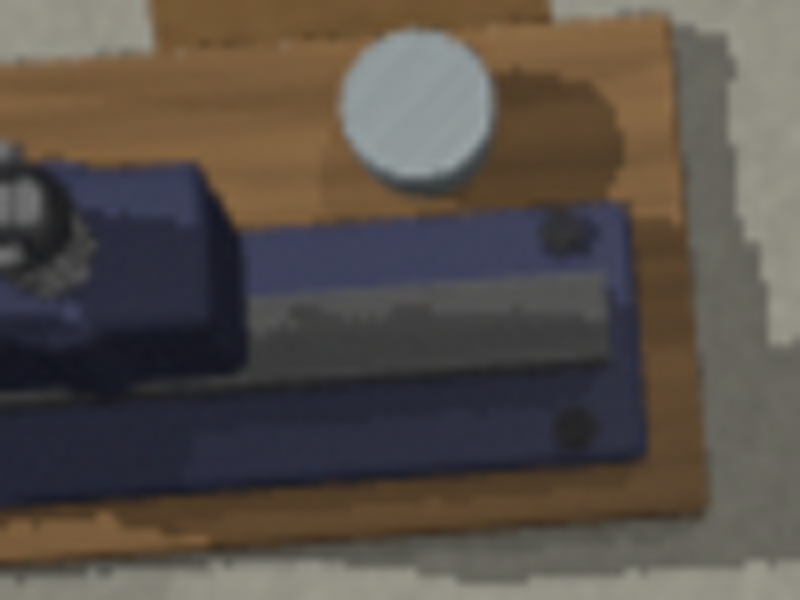

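View pics/c4.png

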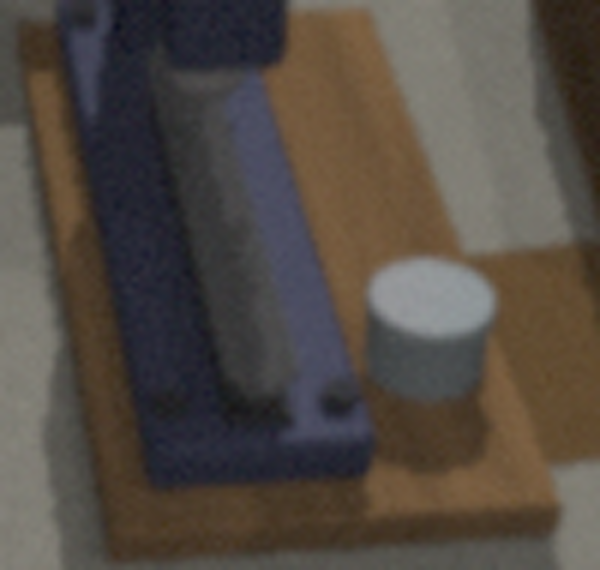

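Run:
```python
from h import *
S=load("side0");T=load("top0")
def tp(x,y): return (190+(x+.5)/8-.5,140+(y+.5)/8-.5)
def sp(x,y): return (240+(x+.5)/6-.5,140+(y+.5)/6-.5)
def yaw(a,b): d=b-a; return np.degrees(np.arctan2(d[1],d[0]))
z=.0755
P=lambda x,y,z=z: onz(T,*tp(x,y),z)
ul,ur,ll,lr=P(248,295),P(604,271),P(248,385),P(607,360)
print("Vbed",ul,ur,ll,lr,yaw(ur,ul),yaw(lr,ll),"mouth",(ur+lr)/2,"w",np.linalg.norm(ur-lr))
z=.045
a,b,c,d=P(245,230,z),P(628,204,z),P(0,502,z),P(645,458,z)
print("base yaw",yaw(b,a),yaw(d,c),b,d,(b+d)/2,np.linalg.norm(b-d))
z=.02
c,d=P(0,566,z),P(706,515,z);e=P(668,14,z);print("board",yaw(d,c),"endedge",yaw(d,e),np.linalg.norm(d-e),(d+e)/2)
Q=lambda x,y,z:onz(S,*sp(x,y),z)
print("side base corners",Q(150,470,.045),Q(372,440,.045),"mid",(Q(150,470,.045)+Q(372,440,.045))/2)
print("side board corners",Q(108,548,.02),Q(556,507,.02),(Q(108,548,.02)+Q(556,507,.02))/2)
print("side mouth",Q(225,400,.0755),Q(290,390,.0755),"mid",Q(258,395,.0755))
# tin
print("tin top",onz(T,*tp(417,107),.06))
# automated: grey mask V-bed edges in top
im=T["pixels"].astype(int); 
for u in (228,236,244,252,260):
    print(u,[tuple(im[v,u]) for v in range(164,192)][8:26:1])
```

```text
Vbed [0.6056526  0.09130531 0.0755    ] [ 0.61731119 -0.04072058  0.0755    ] [0.57179149 0.09002517 0.0755    ] [ 0.58386827 -0.04253834  0.0755    ] 95.04643435154043 95.205381140648 mouth [ 0.60058973 -0.04162946  0.0755    ] w 0.033492282980420625
base yaw 95.05137474048765 95.15689990144331 [ 0.64990045 -0.04924091  0.045     ] [ 0.55188218 -0.05764078  0.045     ] [ 0.60089132 -0.05344085  0.045     ] 0.09837753246604027
board 95.40818131817626 endedge 5.249768810656102 0.19985602146163461 [ 0.63316872 -0.07275057  0.02      ]
side base corners [ 0.55424214 -0.07297213  0.045     ] [ 0.65105011 -0.05300254  0.045     ] mid [ 0.60264612 -0.06298734  0.045     ]
side board corners [ 0.5364611  -0.09456354  0.02      ] [ 0.73173577 -0.06806168  0.02      ] [ 0.63409844 -0.08131261  0.02      ]
side mouth [ 0.58513399 -0.06298692  0.0755    ] [ 0.6131357  -0.05622873  0.0755    ] mid [ 0.59930735 -0.05961609  0.0755    ]
tin top [0.68257367 0.03169364 0.06      ]
228 [(np.int64(62), np.int64(66), np.int64(88)), (np.int64(62), np.int64(65), np.int64(88)), (np.int64(61), np.int64(65)
[... 3164 characters left out ...]
.int64(83), np.int64(84), np.int64(89)), (np.int64(85), np.int64(84), np.int64(84)), (np.int64(82), np.int64(82), np.int64(81)), (np.int64(83), np.int64(83), np.int64(82)), (np.int64(83), np.int64(81), np.int64(81)), (np.int64(71), np.int64(71), np.int64(70)), (np.int64(62), np.int64(63), np.int64(62)), (np.int64(61), np.int64(61), np.int64(61)), (np.int64(61), np.int64(61), np.int64(61)), (np.int64(63), np.int64(63), np.int64(63)), (np.int64(65), np.int64(65), np.int64(65)), (np.int64(42), np.int64(42), np.int64(43)), (np.int64(37), np.int64(38), np.int64(48)), (np.int64(41), np.int64(42), np.int64(54)), (np.int64(40), np.int64(41), np.int64(54)), (np.int64(42), np.int64(44), np.int64(57))]
```

```bash
cat >> h.py <<'E'
from scipy.spatial.transform import Rotation as Ro
def go(p=None,R=None,dp=None):
    """print row numbers to reach world pos p and orientation R (Rotation), from the current pose"""
    from plant import sensors
    o=sensors.get_obs(); R0=Ro.from_euler("xyz",o["orientation"],degrees=True)
    p0=np.array(o["tool_pos"]); p=p0+dp if p is None else np.asarray(p)
    R=R0 if R is None else R
    d=R0.inv().apply(p-p0)/.15; r=np.degrees((R0.inv()*R).as_rotvec())/60
    print("t",round(o["clock"],2),"p",p0.round(4),"o",o["orientation"].round(1),"F",o["force"].round(1),"op",round(o["opening"],3),"j",o["joint_pos"].round(0))
    print("row",np.r_[d,r].round(3).tolist())
def down(yaw): return Ro.from_euler("xyz",[180,0,yaw],degrees=True)
E
python3 -c "
from h import *
go([.25,.47,.23],down(-120));go([.33,.27,.23],down(-125))"
```

```text
t 0.1 p [0.1902 0.6472 0.2257] o [-1.800e+02 -1.000e-01 -1.064e+02] F [-0.1  0.3  0.2] op 0.087 j [ 90.  21.   1.  -0. -70. -17.]
row [1.021, -0.716, -0.027, -0.0, -0.001, 0.227]
t 0.1 p [0.1902 0.6472 0.2257] o [-1.800e+02 -1.000e-01 -1.064e+02] F [-0.1  0.3  0.2] op 0.087 j [ 90.  21.   1.  -0. -70. -17.]
row [2.15, -1.603, -0.025, -0.0, -0.001, 0.31]
```

Emit:
drive_tool(
  moves=[
    [1.0,-0.7,0,0,0,0.22],
    [1.0,-0.7,0,0,0,0.22],
    [1.0,-0.7,0,0,0,0.22],
    [1.0,-0.7,0,0,0,0.22],
  ],
  fingers=0.36,
)

```text
clock: 0.5
tool_pos: [0.2484, 0.4713, 0.2258]
orientation: [-180.0, -0.1, -119.5]
force: [0.1, -0.6, 1.3]
opening: 0.0623
```

```bash
python3 -c "
from h import *
go([.34,.27,.24],down(-125))"
```

```text
t 0.5 p [0.2484 0.4713 0.2258] o [-1.800e+02 -1.000e-01 -1.195e+02] F [ 0.1 -0.6  1.3] op 0.062 j [ 83.   7. -17.  -0. -66. -23.]
row [0.866, -1.193, -0.093, -0.0, -0.002, 0.091]
```

Emit:
drive_tool(
  moves=[
    [0.7,-1.0,-0.06,0,0,0.09],
    [0.7,-1.0,-0.06,0,0,0.09],
    [0.7,-1.0,-0.06,0,0,0.09],
    [0.7,-1.0,-0.06,0,0,0.09],
  ],
)

```text
clock: 0.9
tool_pos: [0.3274, 0.3033, 0.2352]
orientation: [-180.0, -0.1, -125.0]
force: [0.9, 0.2, 1.2]
opening: 0.0597
```

```bash
python3 -c "
from h import *
go([.40,.13,.24],down(-135))"
```

```text
t 0.9 p [0.3274 0.3033 0.2352] o [-1.80e+02 -1.00e-01 -1.25e+02] F [0.9 0.2 1.2] op 0.06 j [ 68.  -2. -26.  -0. -66. -13.]
row [0.669, -1.059, -0.031, -0.0, -0.002, 0.167]
```

Emit:
drive_tool(
  moves=[
    [0.62,-1.0,-0.03,0,0,0.17],
    [0.62,-1.0,-0.03,0,0,0.17],
    [0.62,-1.0,-0.03,0,0,0.17],
    [0.62,-1.0,-0.03,0,0,0.17],
  ],
)

```text
clock: 1.3
tool_pos: [0.3972, 0.1383, 0.2399]
orientation: [-180.0, -0.1, -135.2]
force: [0.4, 0.1, 0.7]
opening: 0.0594
```

```bash
python3 -c "
from h import *
go([.42,-.02,.22],down(-150))"
```

```text
t 1.3 p [0.3972 0.1383 0.2399] o [-1.800e+02 -1.000e-01 -1.352e+02] F [0.4 0.1 0.7] op 0.059 j [ 46.  -5. -28.   0. -67.  -2.]
row [0.635, -0.856, 0.134, -0.001, -0.002, 0.246]
```

Emit:
drive_tool(
  moves=[
    [0.635,-0.855,0.1,0,0,0.245],
    [0.635,-0.855,0.1,0,0,0.245],
    [0.635,-0.855,0.1,0,0,0.245],
    [0.635,-0.855,0.1,0,0,0.245],
  ],
)

```text
clock: 1.7
tool_pos: [0.419, -0.0236, 0.2245]
orientation: [-180.0, -0.2, -150.2]
force: [-0.5, 0.1, -0.6]
opening: 0.0596
```

```bash
python3 -c "
from h import *
go([.46,-.16,.18],down(-165))"
```

```text
t 1.7 p [ 0.419  -0.0236  0.2245] o [-180.    -0.2 -150.2] F [-0.5  0.1 -0.6] op 0.06 j [ 24.  -4. -29.   0. -65.   6.]
row [0.214, -0.925, 0.298, -0.001, -0.003, 0.247]
```

Emit:
drive_tool(
  moves=[
    [0.215,-0.925,0.3,0,0,0.245],
    [0.215,-0.925,0.3,0,0,0.245],
    [0.215,-0.925,0.3,0,0,0.245],
    [0.215,-0.925,0.3,0,0,0.245],
  ],
)

```text
clock: 2.1
tool_pos: [0.459, -0.1642, 0.177]
orientation: [-180.0, -0.4, -165.2]
force: [-0.9, -0.4, 0.0]
opening: 0.0596
```

```bash
python3 -c "
from h import *
go([.5182,-.2597,.10],down(-165))"
```

```text
t 2.1 p [ 0.459  -0.1642  0.177 ] o [-180.    -0.4 -165.2] F [-0.9 -0.4  0. ] op 0.06 j [  4.   5. -26.   0. -59.  11.]
row [-0.222, -0.716, 0.512, -0.0, -0.007, -0.003]
```

Emit:
drive_tool(
  moves=[
    [-0.222,-0.716,0.51,0,-0.007,0],
    [-0.222,-0.716,0.51,0,-0.007,0],
    [-0.222,-0.716,0.51,0,-0.007,0],
    [-0.222,-0.716,0.51,0,-0.007,0],
    [-0.222,-0.716,0.51,0,-0.007,0],
  ],
)

```text
clock: 2.6
tool_pos: [0.5174, -0.2598, 0.099]
orientation: [180.0, -0.2, -165.2]
force: [0.0, 0.0, 0.7]
opening: 0.0593
```

```bash
cat > snap.py <<'E'
import sys
from h import *
from plant import vision
# name view x0 x1 y0 y1 scale
n,v,x0,x1,y0,y1,f=sys.argv[1],sys.argv[2],*map(int,sys.argv[3:8])
s=vision.snapshot(v); pickle.dump(s,open(f"pics/{n}.pkl","wb"))
cv2.imwrite(f"pics/{n}.png",cv2.resize(s["pixels"][y0:y1,x0:x1,::-1],None,fx=f,fy=f,interpolation=cv2.INTER_CUBIC))
E
python3 snap.py a1 side 190 340 210 330 5
python3 -c "
from h import *
go([.5182,-.2597,.003],down(-165))"
```

```text
t 2.65 p [ 0.5178 -0.2593  0.1002] o [-180.    -0.  -165.2] F [-0.1  0.4  0.8] op 0.059 j [ -7.  18. -21.   0. -51.  22.]
row [-0.003, -0.003, 0.648, -0.0, -0.001, -0.003]
```

View pics/a1.png

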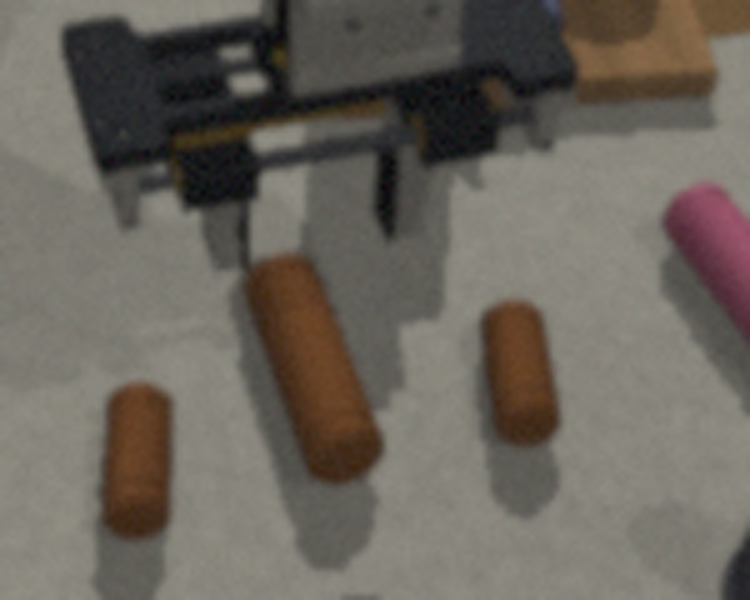

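The picture shows the fingers straddling the handle from above, with the tips at about crop (235,265) and (385,235). Both toggles are clear, so I'll descend.

Emit:
drive_tool(
  moves=[
    [0,0,0.3,0,0,0],
    [0,0,0.5,0,0,0],
    [0,0,0.64,0,0,0],
    [0,0,0.64,0,0,0],
    [0,0,0.64,0,0,0],
  ],
)

```text
clock: 3.15
tool_pos: [0.5185, -0.2587, 0.0057]
orientation: [-180.0, 0.0, -165.1]
force: [-0.1, -0.8, 1.0]
opening: 0.0597
```

Emit:
drive_tool(
  moves=[
    [0,0,0,0,0,0],
    [0,0,0,0,0,0],
    [0,0,0,0,0,0],
    [0,0,0,0,0,0],
    [0,0,0,0,0,0],
  ],
  fingers=-1,
)

```text
clock: 3.65
tool_pos: [0.5189, -0.2588, 0.0066]
orientation: [-179.9, 0.1, -165.1]
force: [-2.3, 1.8, 6.2]
opening: 0.035
```

```bash
python3 snap.py a2 side 190 340 210 330 5
python3 -c "
from h import *
go([.5182,-.2597,.003],down(-165))"
```

```text
t 3.7 p [ 0.5188 -0.2587  0.0065] o [-1.799e+02  1.000e-01 -1.651e+02] F [-1.5  1.7  7.2] op 0.035 j [ -7.  25. -26.   0. -39.  22.]
row [0.006, -0.005, 0.024, -0.001, 0.001, -0.001]
```

View pics/a2.png

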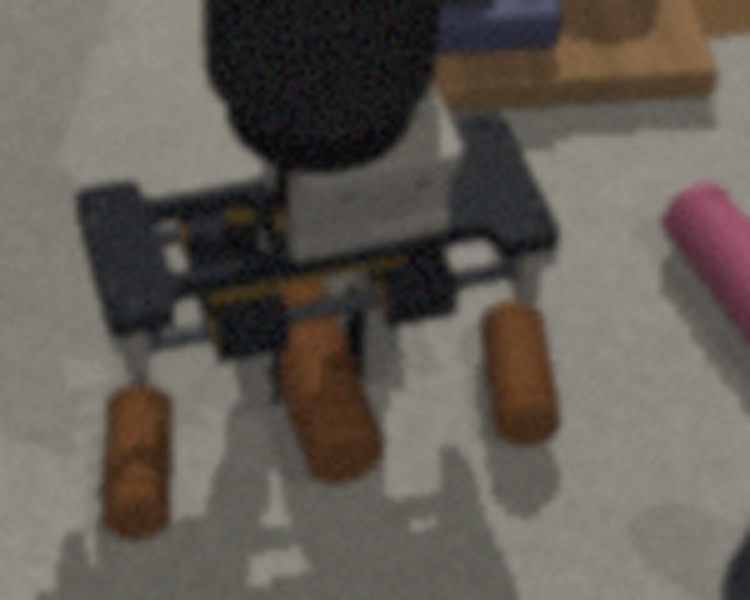

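The opening is 35 mm on a 36 mm handle, with 7 N upward on the tool. That suggests the pads sit slightly above the handle's widest line. I'll open and regrasp lower.

Emit:
drive_tool(
  moves=[
    [0,0,0,0,0,0],
    [0,0,0,0,0,0],
    [0,0,0.03,0,0,0],
    [0,0,0.03,0,0,0],
    [0,0,0.03,0,0,0],
  ],
  fingers=0.1,
)

```text
clock: 4.2
tool_pos: [0.5185, -0.2588, 0.0016]
orientation: [-179.9, 0.0, -165.1]
force: [0.3, 0.3, -0.1]
opening: 0.048
```

```bash
python3 -c "
from h import *
go([.5182,-.2597,.003],down(-165))"
```

```text
t 4.2 p [ 0.5185 -0.2588  0.0016] o [-179.9    0.  -165.1] F [ 0.3  0.3 -0.1] op 0.048 j [ -7.  25. -26.   0. -38.  22.]
row [0.004, -0.005, -0.009, -0.001, 0.0, -0.002]
```

Emit:
drive_tool(
  moves=[
    [0,0,0,0,0,0],
    [0,0,0,0,0,0],
    [0,0,0,0,0,0],
    [0,0,0,0,0,0],
    [0,0,0,0,0,0],
  ],
  fingers=-1,
)

```text
clock: 4.7
tool_pos: [0.5185, -0.2587, 0.0015]
orientation: [-179.9, 0.0, -165.1]
force: [-0.1, 0.2, -1.4]
opening: 0.0353
```

Emit:
drive_tool(
  moves=[
    [0,0,-0.2,0,0,0],
    [0,0,-0.4,0,0,0],
    [0,0,-0.7,0,0,0],
    [0,0,-1.0,0,0,0],
    [0,0,-1.0,0,0,0],
  ],
)

```text
clock: 5.2
tool_pos: [0.5221, -0.2598, 0.1585]
orientation: [-179.6, 0.6, -165.0]
force: [0.2, -0.2, -0.7]
opening: 0.035
```

```bash
python3 snap.py a3 side 190 390 130 330 3; python3 snap.py a4 top 240 400 130 250 5
python3 -c "
from h import *
go([.6006,-.0416,.15],down(-174.8))"
```

```text
t 5.3 p [ 0.5189 -0.2586  0.1529] o [-179.9    0.2 -165.1] F [-0.4 -0.2 -1.8] op 0.035 j [ -7.  15. -18.   0. -57.  22.]
row [-0.898, 1.258, 0.02, -0.001, 0.003, 0.162]
```

View pics/a3.png

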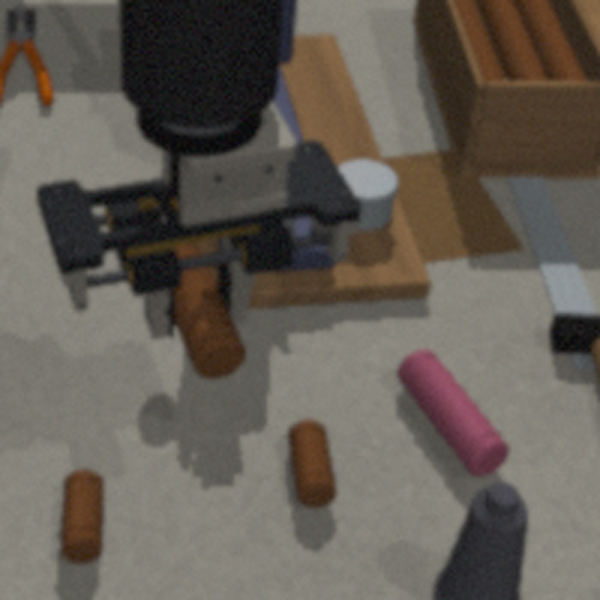

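View pics/a4.png

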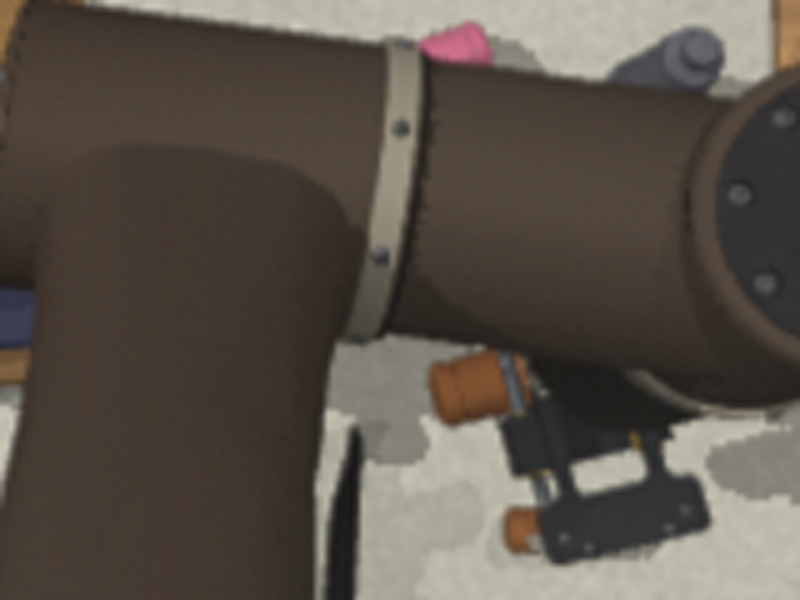

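Run:
```python
from h import *
a=load("a3")["pixels"];b=load("a4")["pixels"]
cv2.imwrite("pics/b1.png",a[:,:,::-1]);cv2.imwrite("pics/b2.png",b[:,:,::-1])
```

```text
(no output)
```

View pics/b1.png

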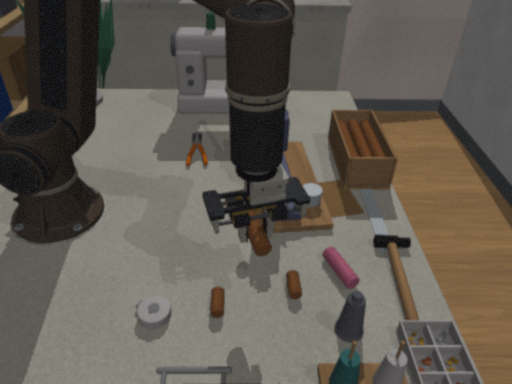

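View pics/b2.png

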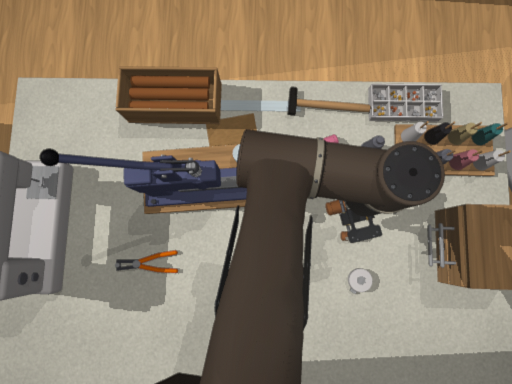

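Run:
```python
from h import *
T=load("a4");S=load("a3")
for z in (.3,.4,.5,.55,.6,.65,.7): print(z,proj(T,[.519,-.259,z]).round(0),proj(S,[.519,-.259,z]).round(0))
# disc radius estimates
```

```text
0.3 [360. 198.] [255. 181.]
0.4 [373. 191.] [256. 133.]
0.5 [390. 182.] [258.  77.]
0.55 [401. 176.] [259.  45.]
0.6 [414. 170.] [260.  10.]
0.65 [430. 162.] [261. -29.]
0.7 [449. 151.] [262. -72.]
```

Run:
```python
from h import *
S=load("a3");T=load("a4")
j1=np.radians(-7.3); lat=np.array([-np.sin(j1),np.cos(j1),0]); rad=np.array([np.cos(j1),np.sin(j1),0])
p=np.array([.519,-.259,0])
for l in (.06,.12,.19,.25):
  for z in (.44,.48,.52,.56,.6,.64): q=p+lat*l+[0,0,z]; print(l,z,proj(S,q).round(0),proj(T,q).round(0))
im=S["pixels"][0:60,150:320,::-1]; cv2.imwrite("pics/b3.png",cv2.resize(im,None,fx=4.5,fy=4.5))
# lever in initial views
s=load("side0")["pixels"][0:160,210:330,::-1]; cv2.imwrite("pics/b4.png",cv2.resize(s,None,fx=3.7,fy=3.7,interpolation=cv2.INTER_CUBIC))
```

```text
0.06 0.44 [260.  96.] [347. 183.]
0.06 0.48 [261.  74.] [353. 179.]
0.06 0.52 [262.  51.] [358. 175.]
0.06 0.56 [262.  26.] [365. 170.]
0.06 0.6 [263.  -1.] [373. 164.]
0.06 0.64 [264. -30.] [382. 157.]
0.12 0.44 [263.  82.] [316. 178.]
0.12 0.48 [264.  61.] [319. 174.]
0.12 0.52 [265.  39.] [323. 170.]
0.12 0.56 [266.  15.] [327. 164.]
0.12 0.6 [267. -10.] [332. 158.]
0.12 0.64 [268. -37.] [337. 151.]
0.19 0.44 [266.  68.] [280. 173.]
0.19 0.48 [267.  48.] [281. 169.]
0.19 0.52 [268.  27.] [282. 164.]
0.19 0.56 [269.   5.] [283. 158.]
0.19 0.6 [270. -19.] [284. 151.]
0.19 0.64 [271. -45.] [286. 143.]
0.25 0.44 [269.  57.] [249. 169.]
0.25 0.48 [269.  38.] [248. 164.]
0.25 0.52 [270.  18.] [247. 159.]
0.25 0.56 [271.  -4.] [246. 153.]
0.25 0.6 [272. -26.] [244. 146.]
0.25 0.64 [273. -50.] [243. 137.]
```

View pics/b3.png

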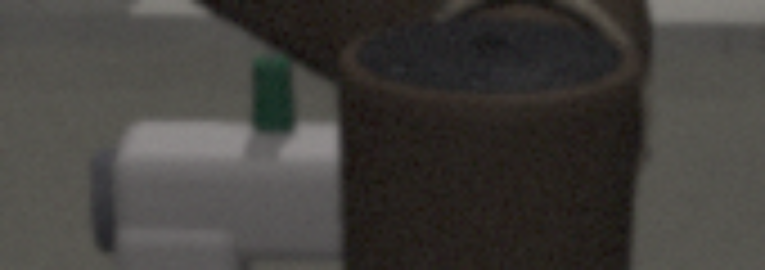

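View pics/b4.png

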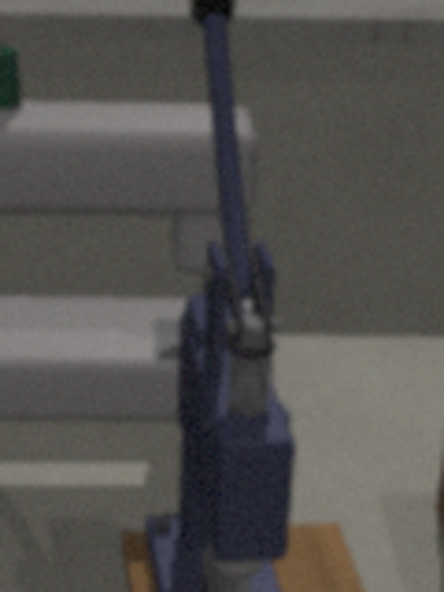

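The handle is held level at about 0.15 m, and the toggles have not moved. Now I'll carry it over the groove mouth.

Emit:
drive_tool(
  moves=[
    [-0.3,0.3,0,0,0,0.08],
    [-0.6,0.6,0,0,0,0.162],
    [-0.75,0.8,0,0,0,0.162],
    [-0.8,0.95,0,0,0,0.162],
    [-0.8,1.0,0,0,0,0.162],
    [-0.8,1.0,0,0,0,0.162],
  ],
)

```text
clock: 5.9
tool_pos: [0.5954, -0.0814, 0.1513]
orientation: [-179.9, 0.0, -174.7]
force: [-0.1, -0.2, -0.8]
opening: 0.0351
```

```bash
python3 -c "
from h import *
go([.5986,-.0197,.12],down(-174.8))"
```

```text
t 5.9 p [ 0.5954 -0.0814  0.1513] o [-179.9    0.  -174.7] F [-0.1 -0.2 -0.8] op 0.035 j [ 11.  17. -15.   0. -58.  -6.]
row [-0.059, 0.408, 0.208, -0.001, 0.0, 0.002]
```

Emit:
drive_tool(
  moves=[
    [-0.03,0.2,0.1,0,0,0],
    [-0.059,0.408,0.2,0,0,0],
    [-0.059,0.408,0.2,0,0,0],
    [-0.059,0.408,0.2,0,0,0],
  ],
)

```text
clock: 6.3
tool_pos: [0.5977, -0.0204, 0.1202]
orientation: [-179.9, -0.1, -174.7]
force: [0.2, -0.3, 0.1]
opening: 0.0351
```

```bash
python3 snap.py d1 side 170 370 50 250 3; python3 snap.py d2 top 0 512 0 384 1;  python3 -c "
from h import *
go([.5986,-.0197,.075],down(-174.8))"
```

```text
t 6.4 p [ 0.5984 -0.0209  0.1212] o [-179.9    0.  -174.8] F [-0.9 -1.  -2. ] op 0.035 j [ 17.  18. -17.   0. -54. -12.]
row [-0.002, 0.008, 0.308, -0.001, 0.0, 0.001]
```

View pics/d1.png

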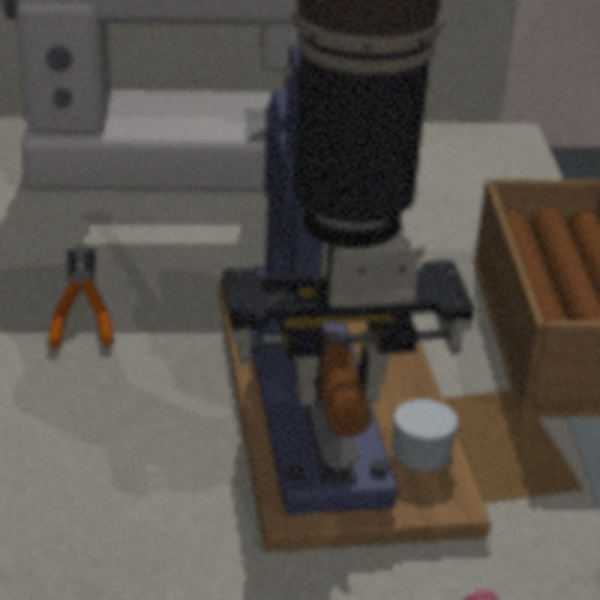

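View pics/d2.png

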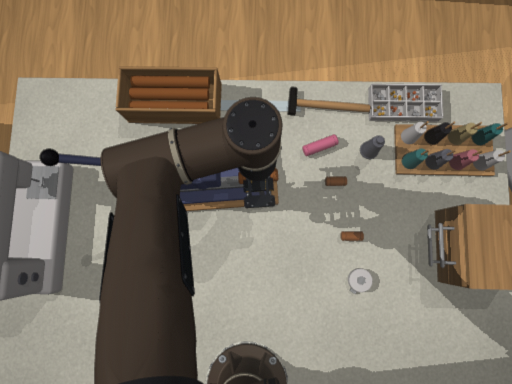

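Run:
```python
from h import *
S=load("d1");T=load("d2")
print(proj(S,[.6034,-.0757,.1377]),proj(T,[.6034,-.0757,.1377]))
for n,s in(("side",S),("top",T)):
    hsv=cv2.cvtColor(s["pixels"],cv2.COLOR_RGB2HSV)
    m=cv2.inRange(hsv,(3,140,40),(14,255,255))
    k,l,st,c=cv2.connectedComponentsWithStats(m)
    for i in range(1,k):
        if 60<st[i,4]<800: print(n,st[i],c[i].round(1))
im=S["pixels"][150:240,240:330,::-1]; cv2.imwrite("pics/d3.png",cv2.resize(im,None,fx=6,fy=6,interpolation=cv2.INTER_CUBIC))
im=T["pixels"][140:220,220:300,::-1]; cv2.imwrite("pics/d4.png",cv2.resize(im,None,fx=6,fy=6,interpolation=cv2.INTER_CUBIC))
```

```text
[286.37496202 189.85427737] [277.53339856 174.05742044]
side [187 144  20  22 161] [196.5 153.9]
side [277 165  16  30 232] [283.8 180. ]
side [287 272  14  26 194] [293.7 284.2]
side [212 288  11  29 235] [217.  300.9]
top [342 233  17   6  79] [348.5 235.7]
```

View pics/d3.png

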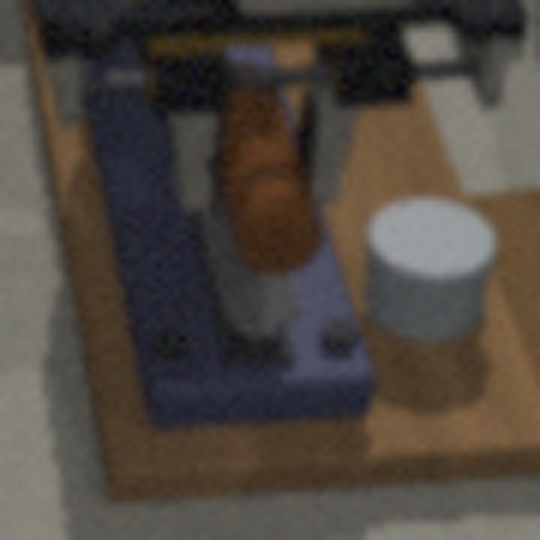

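View pics/d4.png

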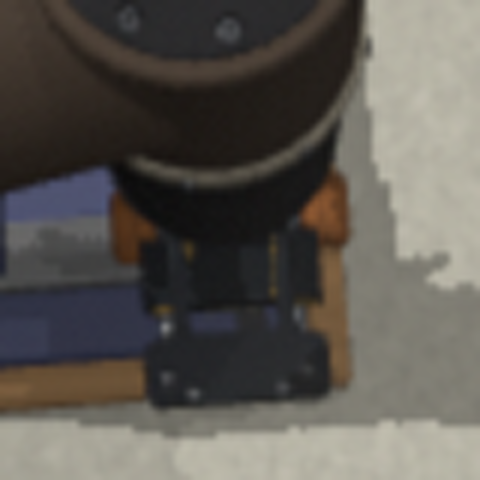

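Run:
```python
from h import *
S=load("side0")
im=cv2.resize(S["pixels"][130:240,240:330,::-1],None,fx=6,fy=6,interpolation=cv2.INTER_CUBIC)
m=np.array([.6006,-.0416,.0755]);x=np.array([-.0906,.9959,0]);y=np.array([-.9959,-.0906,0])
def dr(p,c):
    u=(proj(S,p)-[240,130]+.5)*6-.5; cv2.circle(im,tuple(int(round(v)) for v in u),3,c,-1)
for s in (0,.04,.08,.12):
    for l in (-.0165,.0165): dr(m+x*s+y*l,(0,0,255))
for l in(-.05,.05):
  for s in (-.012,.05): dr(m+x*s+y*l+[0,0,.045-.0755],(0,255,0))
cv2.imwrite("pics/d5.png",im)
```

```text
(no output)
```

View pics/d5.png

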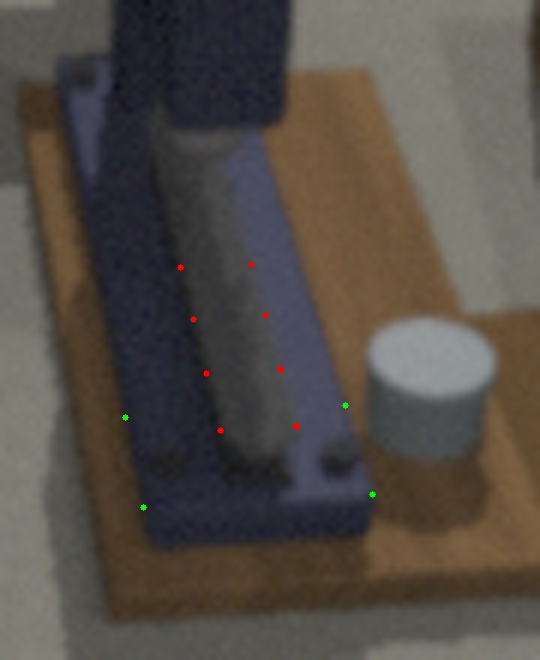

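The projected groove edges (red) fit the image, and the handle's end agrees to about 2 px. Now I'll lower it.

Emit:
drive_tool(
  moves=[
    [0,0.005,0.1,0,0,0],
    [0,0.008,0.2,0,0,0],
    [0,0.008,0.29,0,0,0],
    [0,0.008,0.29,0,0,0],
  ],
)

```text
clock: 6.8
tool_pos: [0.5972, -0.0209, 0.076]
orientation: [-179.9, -0.1, -174.8]
force: [-0.3, -0.0, -0.7]
opening: 0.0353
```

Emit:
drive_tool(
  moves=[
    [0,0,0.007,0,0,0],
    [0,0,0.014,0,0,0],
    [0,0,0.021,0,0,0],
    [0,0,0.028,0,0,0],
  ],
)

```text
clock: 7.2
tool_pos: [0.5985, -0.0208, 0.0731]
orientation: [-179.9, 0.0, -174.8]
force: [0.5, -0.2, 7.4]
opening: 0.0354
```

```bash
python3 snap.py e1 side 240 330 150 240 6;  python3 -c "
from h import *
go([.5986,-.0197,.071],down(-174.8))"
```

```text
t 7.25 p [ 0.5986 -0.0207  0.073 ] o [-179.9    0.  -174.8] F [0.9 0.7 5.2] op 0.035 j [ 17.  21. -20.   0. -48. -12.]
row [-0.0, 0.007, 0.013, -0.002, 0.001, 0.0]
```

View pics/e1.png

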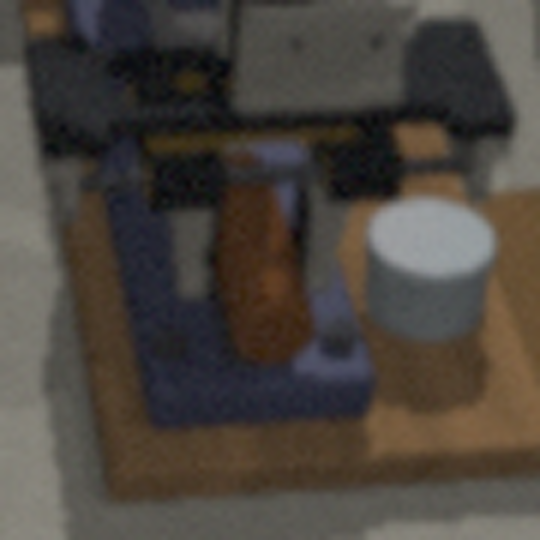

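Emit:
drive_tool(
  moves=[
    [0,0,0,0,0,0],
    [0,0,0,0,0,0],
    [0,0,0,0,0,0],
    [0,0,0,0,0,0],
  ],
  fingers=0.25,
)

```text
clock: 7.65
tool_pos: [0.5983, -0.0207, 0.0728]
orientation: [-179.9, 0.0, -174.8]
force: [-0.3, -0.3, 0.2]
opening: 0.0542
```

Emit:
drive_tool(
  moves=[
    [0,0,-0.1,0,0,0],
    [0,0,-0.3,0,0,0],
    [0,0,-0.6,0,0,0],
    [0,0,-0.9,0,0,0],
    [0,0,-0.9,0,0,0],
  ],
)

```text
clock: 8.15
tool_pos: [0.6018, -0.0203, 0.2149]
orientation: [-179.9, 0.6, -174.7]
force: [0.2, -0.0, 0.1]
opening: 0.0547
```

```bash
python3 snap.py f1 side 240 330 150 240 6;python3 snap.py f2 top 220 300 140 220 6;  python3 -c "
from h import *
go([.5986,-.0197,.071],down(-174.8))"
```

```text
t 8.25 p [ 0.5987 -0.0203  0.209 ] o [-1.800e+02  1.000e-01 -1.748e+02] F [-0.9  0.2 -1.2] op 0.055 j [ 17.  14. -11.   0. -65. -12.]
row [0.003, 0.005, 0.92, -0.001, 0.002, -0.0]
```

View pics/f1.png

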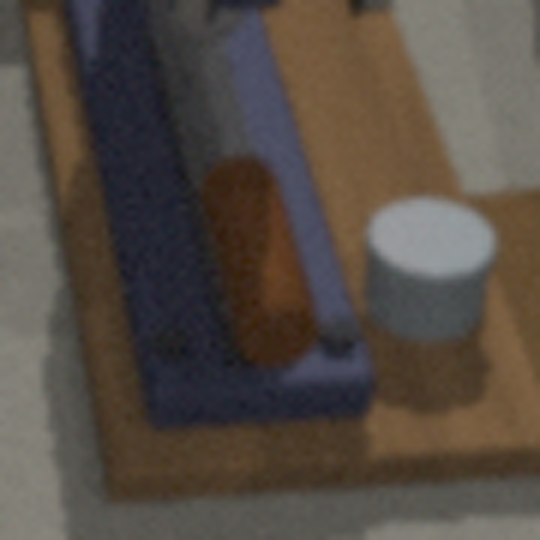

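View pics/f2.png

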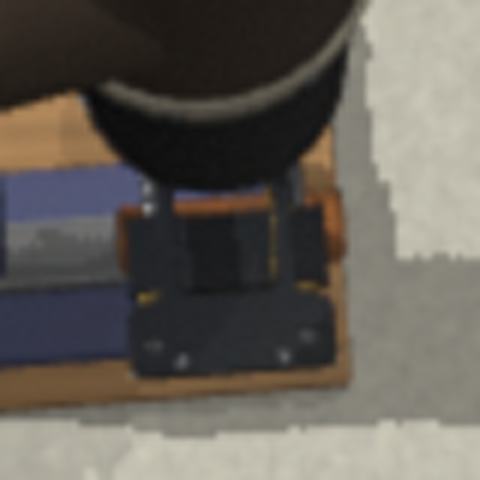

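The handle lies in the groove: the side crop shows it seated from (240,160) to (280,360). Now I'll back off, shut the fingers and lean the tool back.

```bash
cat >> h.py <<'E'
M=np.array([.6006,-.0416,0]);PX=np.array([np.cos(np.radians(95.2)),np.sin(np.radians(95.2)),0]);PY=np.array([-PX[1],PX[0],0])
def lean(th): return down(-174.8)*Ro.from_euler("x",-th,degrees=True)
def pt(s,z,l=0): return M+PX*s+PY*l+[0,0,z]
E
python3 - <<'E'
from h import *
go(pt(-.075,.22),lean(25)); go(pt(-.085,.2),lean(50))
S=load("f1")
for s,z in((-.033,.0875),(-.033,.0695),(.077,.1055),(-.033,.1055)): print((proj(S,pt(s,z))-[240,150]+.5)*6-.5)
E
```

```text
t 8.25 p [ 0.5987 -0.0203  0.209 ] o [-1.800e+02  1.000e-01 -1.748e+02] F [-0.9  0.2 -1.2] op 0.055 j [ 17.  14. -11.   0. -65. -12.]
row [-0.0, -0.643, -0.073, -0.417, 0.002, 0.0]
t 8.25 p [ 0.5987 -0.0203  0.209 ] o [-1.800e+02  1.000e-01 -1.748e+02] F [-0.9  0.2 -1.2] op 0.055 j [ 17.  14. -11.   0. -65. -12.]
row [0.0, -0.709, 0.061, -0.834, 0.002, 0.001]
[272.76722262 335.65411876]
[269.93801153 368.71810685]
[233.62151635 146.7060189 ]
[275.6550422  301.90519409]
```

Emit:
drive_tool(
  moves=[
    [0,-0.2,-0.07,-0.07,0,0],
    [0,-0.4,-0.07,-0.21,0,0],
    [0,-0.6,-0.07,-0.33,0,0],
    [0,-0.64,-0.07,-0.417,0,0],
    [0,-0.64,-0.07,-0.417,0,0],
  ],
  fingers=-1,
)

```text
clock: 8.75
tool_pos: [0.6065, -0.1196, 0.2157]
orientation: [154.8, -0.2, -175.2]
force: [0.9, 0.1, -0.0]
opening: 0.0202
```

Run:
```python
from h import *
go(pt(-.085,.22),lean(50))
```

```text
t 8.75 p [ 0.6065 -0.1196  0.2157] o [ 154.8   -0.2 -175.2] F [ 0.9  0.1 -0. ] op 0.02 j [ -9.  23.   8. -25. -83.  19.]
row [-0.008, -0.029, -0.046, -0.413, 0.002, -0.007]
```

Emit:
drive_tool(
  moves=[
    [0,-0.02,-0.04,-0.13,0,0],
    [0,-0.03,-0.045,-0.26,0,0],
    [0,-0.03,-0.045,-0.38,0,0],
    [0,-0.03,-0.045,-0.413,0,0],
    [0,-0.03,-0.045,-0.413,0,0],
  ],
)

```text
clock: 9.25
tool_pos: [0.6063, -0.1269, 0.2167]
orientation: [129.9, -0.5, -175.3]
force: [-0.3, -0.2, 0.0]
opening: 0.0003
```

```bash
python3 snap.py g1 side 0 512 0 384 1; python3 snap.py g2 top 0 512 0 384 1;python3 - <<'E'
from h import *
go(pt(-.06,.12),lean(50))
E
```

```text
t 9.35 p [ 0.6071 -0.1258  0.2195] o [ 130.1   -0.2 -175.1] F [ 1.  -0.   0.4] op 0.0 j [ -23.   33.   19.  -44. -101.   29.]
row [-0.009, -0.402, 0.552, -0.002, 0.002, -0.007]
```

View pics/g1.png

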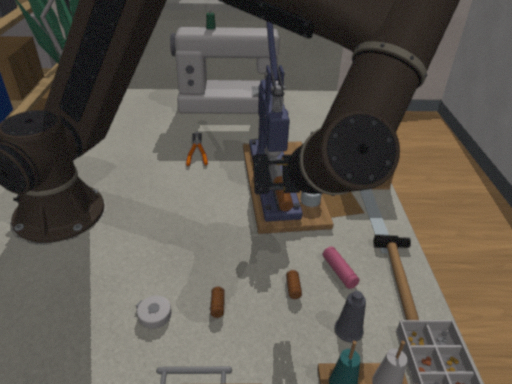

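View pics/g2.png

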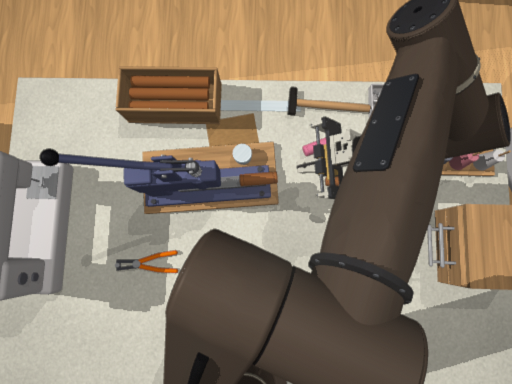

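Run:
```python
from h import *
T=load("g2")
hsv=cv2.cvtColor(T["pixels"],cv2.COLOR_RGB2HSV)
m=cv2.inRange(hsv,(3,140,40),(12,255,255)); m[:, :230]=0;m[:,285:]=0;m[:165]=0;m[:,:]=m
m[195:]=0
k,l,st,c=cv2.connectedComponentsWithStats(m)
for i in range(1,k):
    if st[i,4]>60:
        X=np.array([onz(T,u,v,.0875) for v,u in np.argwhere(l==i)])-M
        s=X@PX;q=X@PY; a=np.linalg.eigh(np.cov(s,q))[1][:,1]
        print(st[i],c[i],"s",s.min(),s.max(),"lat",q.mean(),q.min(),q.max(),"ang",np.degrees(np.arctan(a[1]/a[0])))
cv2.imwrite("pics/g3.png",cv2.resize(T["pixels"][140:220,200:300,::-1],None,fx=6,fy=6,interpolation=cv2.INTER_CUBIC))
go(pt(-.06,.14),lean(50))
```

```text
t 9.35 p [ 0.6071 -0.1258  0.2195] o [ 130.1   -0.2 -175.1] F [ 1.  -0.   0.4] op 0.0 j [ -23.   33.   19.  -44. -101.   29.]
row [-0.009, -0.3, 0.466, -0.002, 0.002, -0.007]
```

View pics/g3.png

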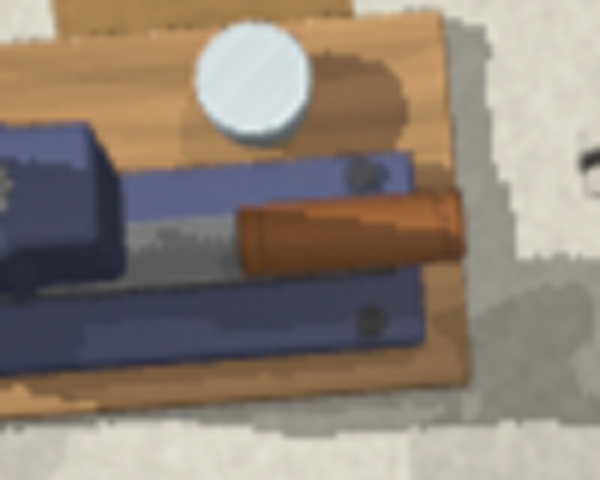

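Run:
```python
from h import *
T=load("g2")
f=lambda x,y:(200+(x+.5)/6-.5,140+(y+.5)/6-.5)
for p in ((240,242),(460,226)):
    X=onz(T,*f(*p),.0875)-M; print("axis",X@PX,X@PY)
# widths at x=300 : edges
for p,z in (((300,205),.0875),((300,271),.0875),((160,224),.0755),((160,287),.0755)):
    X=onz(T,*f(*p),z)-M; print(X@PX,X@PY)
```

```text
axis 0.07533850913378533 -0.0002763868875467132
axis -0.0323044927675072 -0.0005903012225045487
0.04491188805788044 -0.016555474285339218
0.04699894646298469 0.016123525647653764
0.11507329318295384 -0.014427866592665248
0.11681382755859684 0.0171337865624537
```

The top view gives the handle's axis as −0.3 to −0.6 mm off the groove and its mid at press x ≈ −0.153. It is seated, so I'll bring the fingertip behind its rear end.

Emit:
drive_tool(
  moves=[
    [0,-0.15,0.23,0,0,0],
    [0,-0.3,0.46,0,0,0],
    [0,-0.3,0.46,0,0,0],
  ],
)

```text
clock: 9.65
tool_pos: [0.6026, -0.0982, 0.1375]
orientation: [130.0, -0.6, -175.0]
force: [-0.7, -0.7, -1.1]
opening: 0.0004
```

Run:
```python
from h import *
go(pt(-.055,.087),lean(50))
```

```text
t 9.65 p [ 0.6026 -0.0982  0.1375] o [ 130.    -0.6 -175. ] F [-0.7 -0.7 -1.1] op 0.0 j [-21.  36.  13. -44. -93.  34.]
row [-0.024, -0.251, 0.224, 0.0, -0.004, -0.009]
```

Emit:
drive_tool(
  moves=[
    [-0.024,-0.25,0.22,0,-0.006,-0.006],
    [-0.024,-0.25,0.22,0,-0.006,-0.006],
    [-0.024,-0.25,0.22,0,-0.006,-0.006],
    [-0.024,-0.25,0.22,0,-0.006,-0.006],
  ],
)

```text
clock: 10.05
tool_pos: [0.6068, -0.0974, 0.0905]
orientation: [130.1, 0.1, -175.0]
force: [-0.0, -0.1, 1.2]
opening: 0.0003
```

```bash
python3 snap.py i1 top 200 320 140 220 6; python3 snap.py i2 side 200 400 100 250 4;python3 - <<'E'
from h import *
go(pt(-.055,.087),lean(50))
E
```

```text
t 10.15 p [ 0.6068 -0.0975  0.0903] o [ 1.301e+02  1.000e-01 -1.750e+02] F [0.8 0.5 0.4] op 0.001 j [-21.  39.  11. -44. -90.  37.]
row [0.007, -0.012, 0.02, -0.002, 0.004, -0.0]
```

View pics/i1.png

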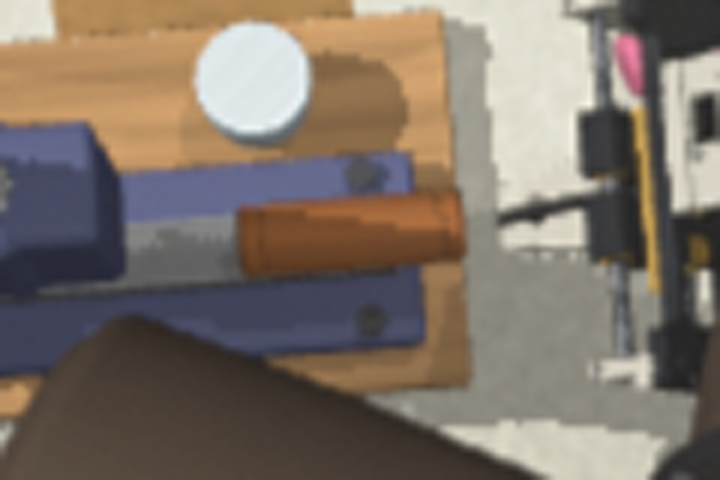

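View pics/i2.png

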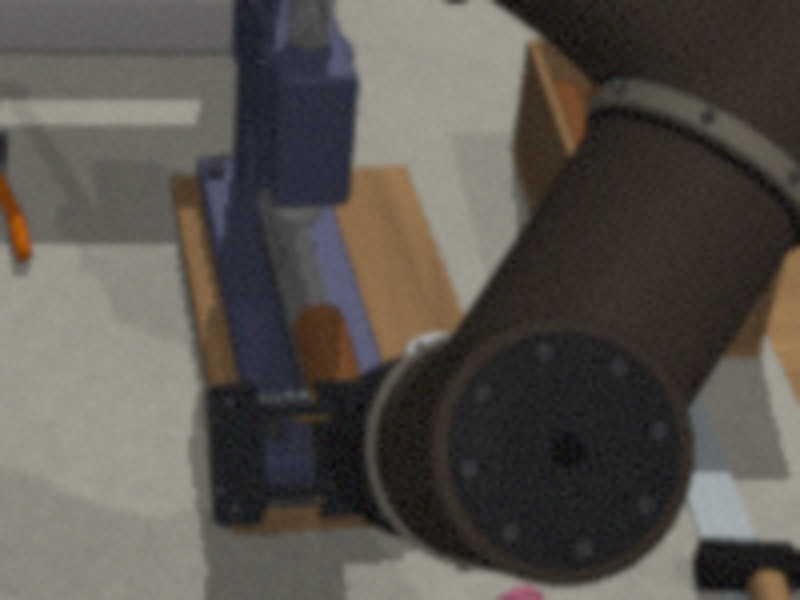

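Run:
```python
from h import *
go(pt(-.044,.084),lean(50));go(pt(.035,.084),lean(50));print(lean(50).inv().apply(PX)/150, lean(50).inv().apply([0,0,1])/150)
```

```text
t 10.15 p [ 0.6068 -0.0975  0.0903] o [ 1.301e+02  1.000e-01 -1.750e+02] F [0.8 0.5 0.4] op 0.001 j [-21.  39.  11. -44. -90.  37.]
row [0.008, 0.02, 0.089, -0.002, 0.004, -0.0]
t 10.15 p [ 0.6068 -0.0975  0.0903] o [ 1.301e+02  1.000e-01 -1.750e+02] F [0.8 0.5 0.4] op 0.001 j [-21.  39.  11. -44. -90.  37.]
row [0.009, 0.36, 0.492, -0.002, 0.004, -0.0]
[1.65990171e-18 4.28525073e-03 5.10696295e-03] [ 0.          0.00510696 -0.00428525]
```

Emit:
drive_tool(
  moves=[
    [0.008,-0.005,0.06,0,0.004,0],
    [0.008,0.02,0.089,0,0.004,0],
    [0.008,0.055,0.131,0,0.004,0],
    [0.008,0.09,0.172,0,0.004,0],
    [0.008,0.125,0.214,0,0.004,0],
    [0.008,0.16,0.256,0,0.004,0],
  ],
)

```text
clock: 10.75
tool_pos: [0.6015, -0.0524, 0.0841]
orientation: [130.1, -0.0, -174.8]
force: [-1.0, -2.5, 2.2]
opening: 0.0007
```

```bash
python3 snap.py k1 top 200 320 140 220 6
python3 - <<'E'
from h import *
go(pt(.035,.084),lean(50))
E
```

```text
t 10.8 p [ 0.6015 -0.051   0.0842] o [ 130.1   -0.  -174.8] F [-0.4  0.6 -0.3] op 0.0 j [-17.  37.   8. -45. -86.  37.]
row [-0.0, 0.189, 0.227, -0.001, -0.0, 0.0]
```

View pics/k1.png

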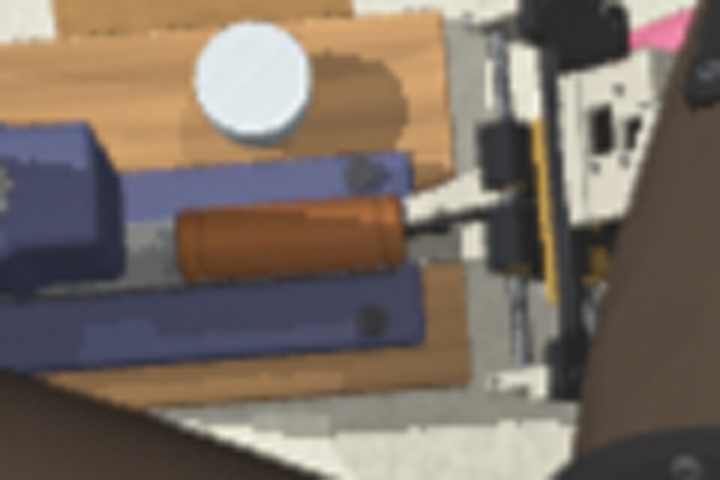

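The finger now bears centrally on the handle's rear end at crop (405,232), and the handle slides straight. I'll keep pushing.

Emit:
drive_tool(
  moves=[
    [0,0.04,0.048,0,0,0],
    [0,0.08,0.096,0,0,0],
    [0,0.12,0.144,0,0,0],
    [0,0.155,0.185,0,0,0],
    [0,0.189,0.226,0,0,0],
  ],
)

```text
clock: 11.3
tool_pos: [0.5973, -0.0061, 0.0841]
orientation: [130.1, -0.0, -174.8]
force: [0.2, -1.6, 1.2]
opening: 0.0001
```

Run:
```python
from h import *
go(pt(.06,.084),lean(50))
```

```text
t 11.3 p [ 0.5973 -0.0061  0.0841] o [ 130.1   -0.  -174.8] F [ 0.2 -1.6  1.2] op 0.0 j [-14.  36.   5. -47. -83.  36.]
row [-0.001, 0.104, 0.125, -0.001, -0.001, 0.0]
```

Emit:
drive_tool(
  moves=[
    [0,0.013,0.0155,0,0,0],
    [0,0.026,0.031,0,0,0],
    [0,0.039,0.0465,0,0,0],
    [0,0.052,0.062,0,0,0],
  ],
)

```text
clock: 11.7
tool_pos: [0.5962, 0.0059, 0.0841]
orientation: [130.1, -0.0, -174.8]
force: [-1.4, -2.2, 2.1]
opening: 0.0005
```

Emit:
drive_tool(
  moves=[
    [0,0.013,0.0155,0,0,0],
    [0,0.026,0.031,0,0,0],
    [0,0.039,0.0465,0,0,0],
    [0,0.052,0.062,0,0,0],
  ],
)

```text
clock: 12.1
tool_pos: [0.5951, 0.0168, 0.084]
orientation: [130.2, -0.0, -174.8]
force: [-1.4, -6.1, 2.5]
opening: 0.0006
```

Emit:
drive_tool(
  moves=[
    [0,0.013,0.0155,0,0,0],
    [0,0.026,0.031,0,0,0],
    [0,0.039,0.0465,0,0,0],
    [0,0.052,0.062,0,0,0],
  ],
)

```text
clock: 12.5
tool_pos: [0.5941, 0.0278, 0.084]
orientation: [130.3, 0.0, -174.8]
force: [-1.5, -6.7, 3.0]
opening: 0.0004
```

```bash
python3 snap.py l1 top 170 290 140 220 6;python3 snap.py l2 side 200 400 50 250 3
python3 - <<'E'
from h import *
go(pt(.1,.084),lean(50))
E
```

```text
t 12.6 p [0.594  0.0283 0.0841] o [ 130.2    0.  -174.8] F [-0.3 -4.6  2.2] op 0.0 j [-12.  35.   3. -48. -81.  35.]
row [-0.002, 0.128, 0.152, -0.004, 0.0, 0.0]
```

View pics/l1.png

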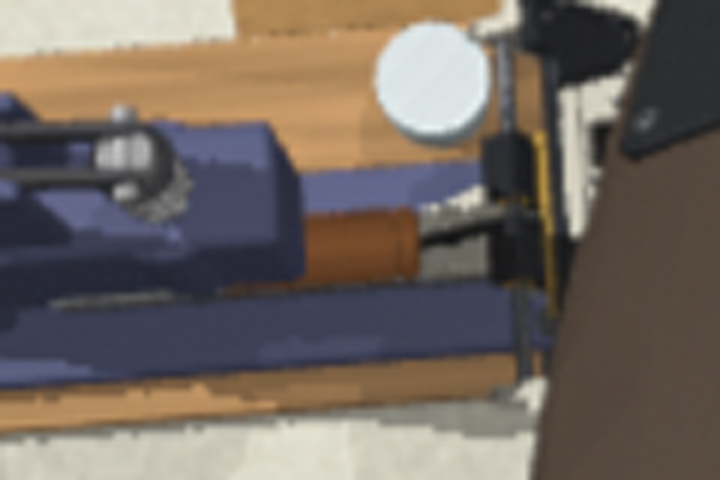

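View pics/l2.png

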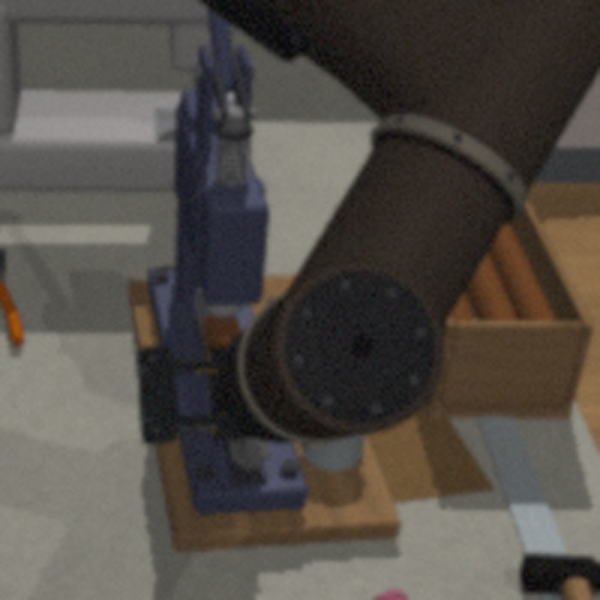

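Emit:
drive_tool(
  moves=[
    [0,0.013,0.0155,0,0,0],
    [0,0.026,0.031,0,0,0],
    [0,0.039,0.0465,0,0,0],
    [0,0.052,0.062,0,0,0],
    [0,0.065,0.0775,0,0,0],
    [0,0.078,0.093,0,0,0],
    [0,0.091,0.1085,0,0,0],
  ],
)

```text
clock: 13.3
tool_pos: [0.5921, 0.0486, 0.084]
orientation: [130.3, 0.0, -174.8]
force: [-0.7, -7.1, 2.8]
opening: 0.0008
```

Run:
```python
from h import *
go(pt(.115,.084),lean(50))
```

```text
t 13.3 p [0.5921 0.0486 0.084 ] o [ 130.3    0.  -174.8] F [-0.7 -7.1  2.8] op 0.001 j [-10.  34.   2. -48. -80.  34.]
row [-0.002, 0.105, 0.124, -0.005, 0.0, 0.0]
```

Emit:
drive_tool(
  moves=[
    [0,0.009,0.0105,0,0,0],
    [0,0.017,0.0205,0,0,0],
    [0,0.026,0.031,0,0,0],
    [0,0.034,0.041,0,0,0],
    [0,0.043,0.051,0,0,0],
    [0,0.052,0.061,0,0,0],
    [0,0.06,0.0715,0,0,0],
    [0,0.069,0.082,0,0,0],
  ],
)

```text
clock: 14.1
tool_pos: [0.5906, 0.0635, 0.084]
orientation: [130.4, 0.0, -174.8]
force: [-1.5, -6.4, 2.4]
opening: 0.0004
```

```bash
python3 snap.py m1 top 170 290 140 220 6
python3 - <<'E'
from h import *
go(pt(.12,.084),lean(50))
E
```

```text
t 14.15 p [0.5906 0.0639 0.0841] o [ 130.3    0.  -174.8] F [-1.1 -6.   1.5] op 0.001 j [ -9.  33.   1. -49. -79.  34.]
row [-0.003, 0.06, 0.071, -0.006, 0.0, 0.0]
```

View pics/m1.png

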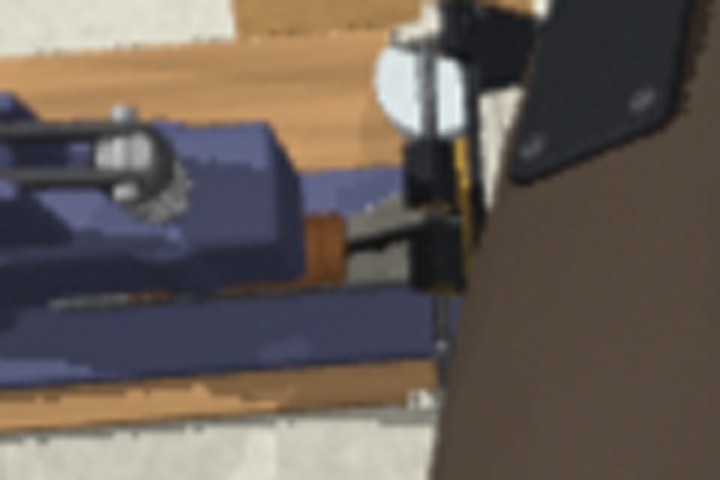

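Emit:
drive_tool(
  moves=[
    [0,0.009,0.0105,0,0,0],
    [0,0.017,0.0205,0,0,0],
    [0,0.026,0.031,0,0,0],
    [0,0.034,0.041,0,0,0],
    [0,0.043,0.051,0,0,0],
    [0,0.051,0.061,0,0,0],
  ],
)

```text
clock: 14.75
tool_pos: [0.5895, 0.0748, 0.084]
orientation: [130.4, 0.0, -174.8]
force: [-1.5, -7.4, 2.6]
opening: 0.0006
```

Run:
```python
from h import *
go(pt(.13,.084),lean(50))
```

```text
t 14.75 p [0.5895 0.0748 0.084 ] o [ 130.4    0.  -174.8] F [-1.5 -7.4  2.6] op 0.001 j [ -8.  33.   0. -49. -78.  33.]
row [-0.003, 0.057, 0.066, -0.007, 0.001, 0.0]
```

Emit:
drive_tool(
  moves=[
    [0,0.002,0.0025,0,0,0],
    [0,0.004,0.005,0,0,0],
    [0,0.0065,0.0075,0,0,0],
    [0,0.0085,0.01,0,0,0],
    [0,0.0105,0.0125,0,0,0],
    [0,0.013,0.015,0,0,0],
  ],
)

```text
clock: 15.35
tool_pos: [0.5893, 0.0769, 0.084]
orientation: [130.5, 0.0, -174.8]
force: [-1.3, -6.0, 2.9]
opening: 0.0003
```

Emit:
drive_tool(
  moves=[
    [0,0.002,0.0025,0,0,0],
    [0,0.004,0.005,0,0,0],
    [0,0.0065,0.0075,0,0,0],
    [0,0.0085,0.01,0,0,0],
  ],
)

```text
clock: 15.75
tool_pos: [0.5892, 0.078, 0.084]
orientation: [130.5, 0.1, -174.8]
force: [-1.8, -7.5, 2.6]
opening: 0.0002
```

Emit:
drive_tool(
  moves=[
    [0,0.002,0.0025,0,0,0],
    [0,0.004,0.005,0,0,0],
    [0,0.0065,0.0075,0,0,0],
    [0,0.0085,0.01,0,0,0],
  ],
)

```text
clock: 16.15
tool_pos: [0.5891, 0.0791, 0.084]
orientation: [130.6, 0.1, -174.8]
force: [-1.0, -7.0, 2.3]
opening: 0.0003
```

Emit:
drive_tool(
  moves=[
    [0,0.002,0.0025,0,0,0],
    [0,0.004,0.005,0,0,0],
    [0,0.0065,0.0075,0,0,0],
    [0,0.0085,0.01,0,0,0],
  ],
)

```text
clock: 16.55
tool_pos: [0.589, 0.0802, 0.084]
orientation: [130.6, 0.1, -174.9]
force: [-1.7, -7.2, 2.7]
opening: 0.0006
```

Emit:
drive_tool(
  moves=[
    [0,0.002,0.0025,0,0,0],
    [0,0.004,0.005,0,0,0],
    [0,0.0065,0.0075,0,0,0],
    [0,0.0085,0.01,0,0,0],
  ],
)

```text
clock: 16.95
tool_pos: [0.5889, 0.0813, 0.084]
orientation: [130.7, 0.1, -174.9]
force: [-1.2, -6.7, 3.1]
opening: 0.0
```

Emit:
drive_tool(
  moves=[
    [0,0.002,0.0025,0,0,0],
    [0,0.004,0.005,0,0,0],
    [0,0.0065,0.0075,0,0,0],
    [0,0.0085,0.01,0,0,0],
  ],
)

```text
clock: 17.35
tool_pos: [0.5888, 0.0824, 0.084]
orientation: [130.8, 0.1, -174.9]
force: [-0.5, -6.8, 2.9]
opening: 0.0001
```

Emit:
drive_tool(
  moves=[
    [0,0.002,0.0025,0,0,0],
    [0,0.004,0.005,0,0,0],
    [0,0.0065,0.0075,0,0,0],
    [0,0.0085,0.01,0,0,0],
  ],
)

```text
clock: 17.75
tool_pos: [0.5887, 0.0835, 0.084]
orientation: [130.8, 0.1, -174.9]
force: [-1.5, -7.0, 3.5]
opening: -0.0
```

Emit:
drive_tool(
  moves=[
    [0,0.002,0.0025,0,0,0],
    [0,0.004,0.005,0,0,0],
    [0,0.0065,0.0075,0,0,0],
    [0,0.0085,0.01,0,0,0],
  ],
)

```text
clock: 18.15
tool_pos: [0.5886, 0.0844, 0.084]
orientation: [130.9, 0.1, -174.9]
force: [-0.1, -9.3, 3.9]
opening: 0.0002
```

Emit:
drive_tool(
  moves=[
    [0,0.002,0.0025,0,0,0],
    [0,0.004,0.005,0,0,0],
    [0,0.0065,0.0075,0,0,0],
  ],
)

```text
clock: 18.45
tool_pos: [0.5886, 0.0844, 0.084]
orientation: [131.0, 0.2, -174.9]
force: [-1.5, -11.0, 4.0]
opening: 0.0006
```

The force rose from 7 to 11 N with no further travel (TCP y stays at 0.0844), so the handle bears on the stop with about 4 N. I'll back off straight along the groove.

Emit:
drive_tool(
  moves=[
    [0,-0.01,-0.012,0,0,0],
    [0,-0.04,-0.05,0,0,0],
    [0,-0.1,-0.12,0,0,0],
    [0,-0.2,-0.24,0,0,0],
    [0,-0.3,-0.36,0,0,0],
    [0,-0.4,-0.48,0,0,0],
  ],
)

```text
clock: 19.05
tool_pos: [0.597, -0.0103, 0.0858]
orientation: [131.0, 0.1, -174.9]
force: [0.4, 0.6, 0.6]
opening: -0.0
```

```bash
python3 snap.py n1 top 170 290 140 220 6; python3 snap.py n2 side 200 400 50 250 3
python3 - <<'E'
from h import *
go(pt(-.1,.2),lean(50))
E
```

```text
t 19.15 p [ 0.5974 -0.0124  0.0853] o [ 1.311e+02  1.000e-01 -1.750e+02] F [-0.6 -0.5  0.4] op 0.001 j [-14.  35.   5. -46. -83.  35.]
row [-0.009, 0.01, -1.153, -0.018, 0.004, -0.001]
```

View pics/n1.png

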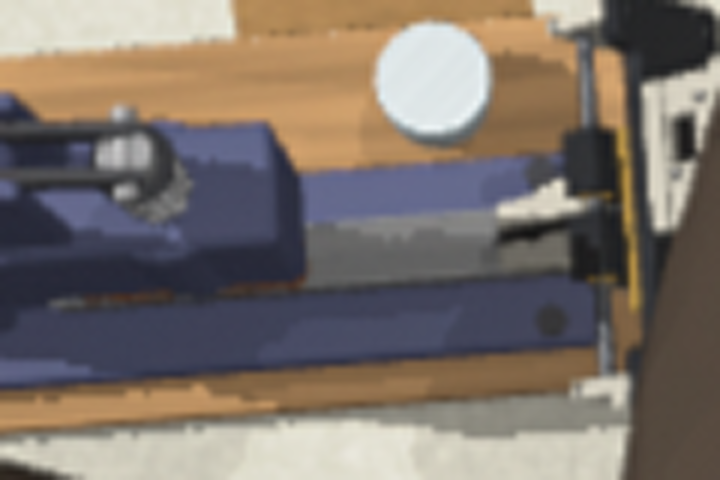

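View pics/n2.png

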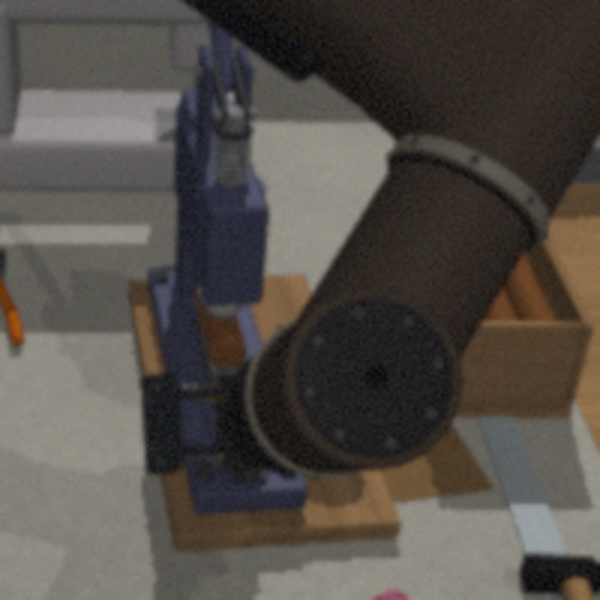

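Emit:
drive_tool(
  moves=[
    [0,0,-0.3,0,0,0],
    [0,0,-0.6,0,0,0],
    [0,0,-0.9,0,0,0],
    [0,0,-0.9,0,0,0],
    [0,0,-0.9,0,0,0],
    [0,0,-0.9,0,0,0],
    [0,0,-0.9,0,0,0],
  ],
)

```text
clock: 19.85
tool_pos: [0.6055, -0.1126, 0.1729]
orientation: [131.0, 0.0, -175.0]
force: [0.4, -0.7, 0.4]
opening: 0.0002
```

```bash
python3 snap.py o1 side 230 350 130 230 6; python3 snap.py o3 top 0 512 0 384 1
python3 - <<'E'
from h import *
from plant import sensors
o=sensors.get_obs(); print(o["clock"],o["tool_pos"],o["force"],abs(o["qvel"]).max())
S=load("o1")
im=cv2.imread("pics/o1.png")
for s,z in ((.1325,.0875),(.1325,.0695),(.1325,.1055)):
    for l in (0,):
        u=(proj(S,pt(s,z,l))-[230,130]+.5)*6-.5; print(u)
cv2.imwrite("pics/o2.png",S["pixels"][:,:,::-1])
E
```

```text
19.95 [ 0.60565782 -0.11277969  0.17319853] [ 0.00745334  0.2880553  -0.03701893] 0.3672433026184705
[272.73737326 229.15272483]
[270.75780978 260.68442624]
[274.75342024 197.03989181]
```

View pics/o1.png

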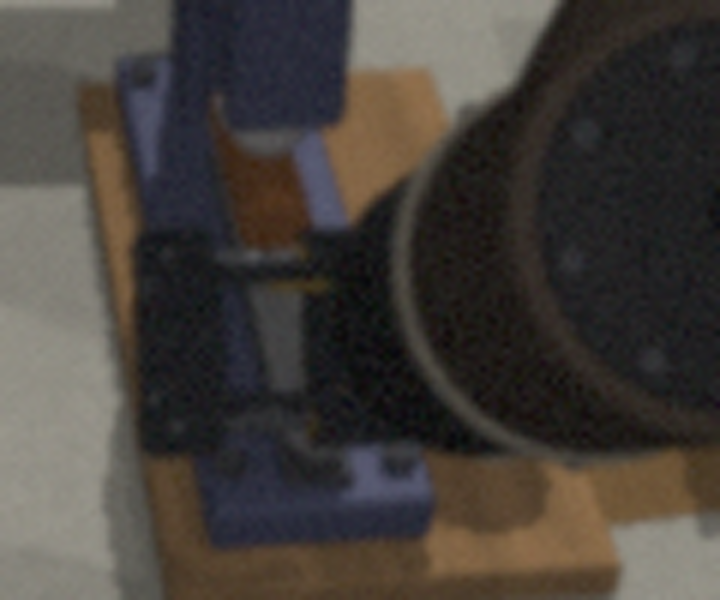

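View pics/o2.png

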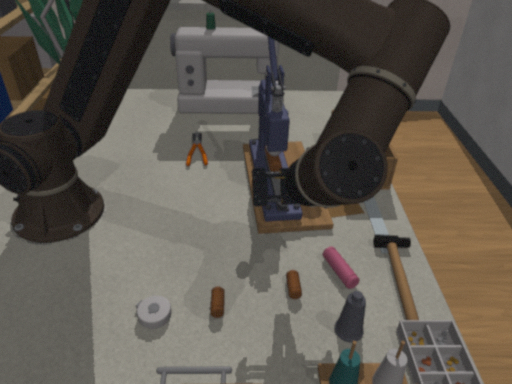

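Emit:
drive_tool(
  moves=[
    [0.0,-0.2,-0.3,0,0,0],
    [0.0,-0.4,-0.6,0,0,0],
    [0.0,-0.5,-0.8,0,0,0],
    [0.0,-0.5,-0.8,0,0,0],
    [0.0,-0.5,-0.8,0,0,0],
    [0.0,-0.5,-0.8,0,0,0],
  ],
)

```text
clock: 20.55
tool_pos: [0.6179, -0.2509, 0.1949]
orientation: [130.9, 0.0, -174.9]
force: [0.2, 0.5, 0.4]
opening: 0.0006
```

```bash
python3 snap.py q1 side 230 350 130 230 6
python3 - <<'E'
from h import *
from plant import sensors
o=sensors.get_obs(); print(o["clock"],o["tool_pos"],o["force"],abs(o["qvel"]).max())
S=load("q1");im=cv2.imread("pics/q1.png")
for s in (.1225,.1325,.1425):
  for z in (.0695,.1055):
    u=(proj(S,pt(s,z))-[230,130]+.5)*6-.5; cv2.circle(im,tuple(int(round(v)) for v in u),2,(0,255,0),-1)
cv2.imwrite("pics/q1.png",im)
E
```

```text
20.6 [ 0.61789721 -0.25064518  0.19511924] [-0.05606228  0.52107331  0.22979284] 0.45869086609906157
```

View pics/q1.png

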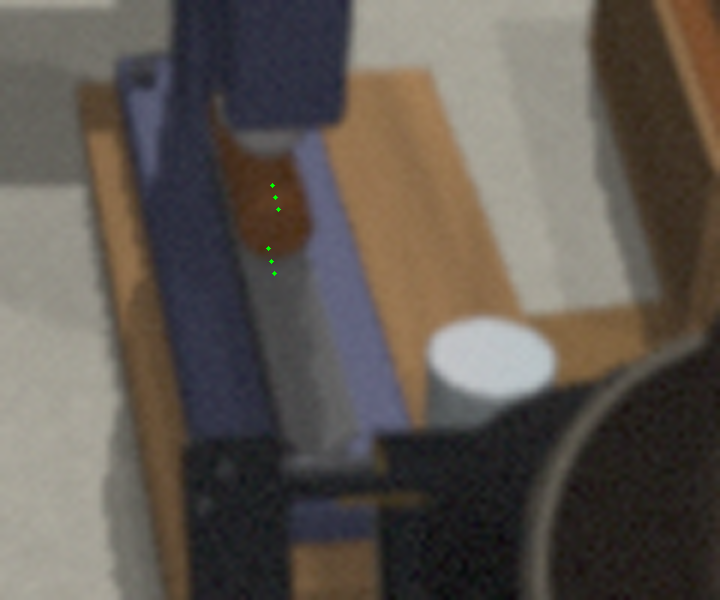

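The handle's rear end appears at crop row 256–258, against 261 predicted for s = 132.5 mm, so it did not spring back. Nothing touches it, and I'll hand in.

```bash
python3 -c "
from plant import ticket
print(ticket.close_job())"
```

```text
the job is handed in; nothing more can be done
None
```

The handle is lying in the V-groove against the stop disc, and the job was handed in at about 20.6 s of robot time. No verdict was reported.

**What I did**
- I gripped the long brown handle, after one regrasp because the first grip sat too high on it.
- I laid it in the groove and checked it from the top camera. Its axis was within about 0.6 mm of the groove's, and its mid was at press x ≈ −0.153 m.
- I shut the fingers, leaned the tool back 50° and pushed the handle under the pad at about 6–7 N, then in 0.5 mm steps near the end.
- I stopped when the force rose to about 11 N with no further travel, which puts about 4 N on the stop. I then backed off.

**Last checks**
- **Handle:** its rear end is seen within about 2 mm of where the push ended, so it did not spring back.
- **Robot:** it is clear of everything, with force readings near zero.
- **Other things:** the tin and toggles look unmoved in the pictures. I did not measure the bystanders again.
- **Stop:** it is hidden by the head, so contact and its setting are judged from force and travel only.
- **Disagreement:** my first side-view estimate of the groove mouth was 8–18 mm off from the top view along the groove. I had probably picked the wrong edges, since the groove edges from the top view fitted the side picture when projected.

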